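# Spread the desiccant canisters on the dryer and start it

## Task

Spread the heaped desiccant canisters into one even layer over the drying plate: every one lying flat on the plate, none on top of another, about a finger's width clear between any two, and the layer reaching out into all four corners of the plate. Once they are spread, pull the temperature logger stick out of its upright stand, set it down stem first, all the way, in the pocket on the dryer's end panel, and then press the start button fully down and let it go. Leave the specimen cup and the strip bottle where they stand.

Things in the scene. Friction and masses are not known exactly. Their poses are not given: they have to be found in the camera images.
- dryer: Drying plate, fixed low grey housing 250 x 480 mm. Origin on the worktop under the middle of its dark metal plate; x across it (away from the robot), y along it to the end panel, z up. Plate 220 (x) x 390 (y) mm inside a rim 11 wide, 8 mm high; its surface is 25 mm above the worktop. Past the rim at the +y end is the end panel, 25 mm high, with pocket and button.
- pocket_floor (a point): Centre of the inner floor of the probe pocket, a square upright grey sleeve open at the top, on the dryer's end panel: inside 24 x 24 mm, walls 4 mm, floor 25 mm and rim 85 mm above the worktop.
- start_button_top (a point): Centre of the top of the dryer's round start button (32 mm across, on a black housing) on the end panel; it is pressed straight down.
- start_button (a joint): Travel of the start button, 0 = up, 0.006 m = fully down; a spring returns it, about 5 N to hold it down.
- logger_head (a point): Middle of the head of the temperature logger, a 170 mm stick that stands loosely in its stand, leaning up to 10 degrees. Dark grey head 22 (x) x 16 (y) x 70 (z) mm; below it a round steel stem 10 mm across, 100 mm long. z runs along the stick from stem tip to head; the head spans 35 mm each way along z from here.
- logger_tip (a point): Lower end of the logger's stem, 135 mm from logger_head along the stick; z along the stick, up.
- stand_mouth (a point): Centre of the mouth of the logger's stand, a fixed upright steel tube (31 mm outside, 24 mm inside) on a round foot of 72 mm; the mouth is 90 mm above the worktop, the tube's inner floor 12 mm.
- specimen: Bystander: specimen cup with a screw lid, 60 mm across, 68 mm high; origin under its centre.
- strips: Bystander: bottle of test strips, 45 mm across, 108 mm high; origin under its centre.
- canister_0_mid (a point): Centre of a desiccant canister: squat round white rigid can, 54 mm across, 30 mm high, about 60 g, perforated lid; z along its axis (either end may be up).
- canister_1_mid (a point): Centre of a desiccant canister: squat round white rigid can, 54 mm across, 30 mm high, about 60 g, perforated lid; z along its axis (either end may be up).
- canister_2_mid (a point): Centre of a desiccant canister: squat round white rigid can, 54 mm across, 30 mm high, about 60 g, perforated lid; z along its axis (either end may be up).
- canister_3_mid (a point): Centre of a desiccant canister: squat round white rigid can, 54 mm across, 30 mm high, about 60 g, perforated lid; z along its axis (either end may be up).
- canister_4_mid (a point): Centre of a desiccant canister: squat round white rigid can, 54 mm across, 30 mm high, about 60 g, perforated lid; z along its axis (either end may be up).
- canister_5_mid (a point): Centre of a desiccant canister: squat round white rigid can, 54 mm across, 30 mm high, about 60 g, perforated lid; z along its axis (either end may be up).
- canister_6_mid (a point): Centre of a desiccant canister: squat round white rigid can, 54 mm across, 30 mm high, about 60 g, perforated lid; z along its axis (either end may be up). May be absent.
- canister_7_mid (a point): Centre of a desiccant canister: squat round white rigid can, 54 mm across, 30 mm high, about 60 g, perforated lid; z along its axis (either end may be up). May be absent.
- canister_8_mid (a point): Centre of a desiccant canister: squat round white rigid can, 54 mm across, 30 mm high, about 60 g, perforated lid; z along its axis (either end may be up). May be absent.
Things that resemble listed ones, but are neither listed nor needed, are in the scene too. Leave any purple look-alike of the part that bears canister_5_mid alone.

How it is judged (in metres and radians):
On the way, in this order (a step that is already met when the one before it is completed fails the run):
1. the canisters lie spread in one layer on the plate (z of each of canister_0_mid, canister_1_mid, canister_2_mid, canister_3_mid, canister_4_mid, canister_5_mid, canister_6_mid, canister_7_mid, canister_8_mid in the frame of dryer below 0.046 m and angle between the z axis of each of canister_0_mid, canister_1_mid, canister_2_mid, canister_3_mid, canister_4_mid, canister_5_mid, canister_6_mid, canister_7_mid, canister_8_mid and the z axis of dryer, either way round below 0.2 rad and x of canister_0_mid in the frame of dryer between -0.112 and 0.112 m and y of canister_0_mid in the frame of dryer between -0.197 and 0.197 m and x of canister_1_mid in the frame of dryer between -0.112 and 0.112 m and y of canister_1_mid in the frame of dryer between -0.197 and 0.197 m and x of canister_2_mid in the frame of dryer between -0.112 and 0.112 m and y of canister_2_mid in the frame of dryer between -0.197 and 0.197 m and x of canister_3_mid in the frame of dryer between -0.112 and 0.112 m and y of canister_3_mid in the frame of dryer between -0.197 and 0.197 m and x of canister_4_mid in the frame of dryer between -0.112 and 0.112 m and y of canister_4_mid in the frame of dryer between -0.197 and 0.197 m and x of canister_5_mid in the frame of dryer between -0.112 and 0.112 m and y of canister_5_mid in the frame of dryer between -0.197 and 0.197 m and x of canister_6_mid in the frame of dryer between -0.112 and 0.112 m and y of canister_6_mid in the frame of dryer between -0.197 and 0.197 m and x of canister_7_mid in the frame of dryer between -0.112 and 0.112 m and y of canister_7_mid in the frame of dryer between -0.197 and 0.197 m and x of canister_8_mid in the frame of dryer between -0.112 and 0.112 m and y of canister_8_mid in the frame of dryer between -0.197 and 0.197 m and horizontal distance between each of canister_1_mid, canister_2_mid, canister_3_mid, canister_4_mid, canister_5_mid, canister_6_mid, canister_7_mid, canister_8_mid and canister_0_mid above 0.066 m and horizontal distance between each of canister_2_mid, canister_3_mid, canister_4_mid, canister_5_mid, canister_6_mid, canister_7_mid, canister_8_mid and canister_1_mid above 0.066 m and horizontal distance between each of canister_3_mid, canister_4_mid, canister_5_mid, canister_6_mid, canister_7_mid, canister_8_mid and canister_2_mid above 0.066 m and horizontal distance between each of canister_4_mid, canister_5_mid, canister_6_mid, canister_7_mid, canister_8_mid and canister_3_mid above 0.066 m and horizontal distance between each of canister_5_mid, canister_6_mid, canister_7_mid, canister_8_mid and canister_4_mid above 0.066 m and horizontal distance between each of canister_6_mid, canister_7_mid, canister_8_mid and canister_5_mid above 0.066 m and horizontal distance between each of canister_7_mid, canister_8_mid and canister_6_mid above 0.066 m and horizontal distance between canister_8_mid and canister_7_mid above 0.066 m and ((x of canister_0_mid in the frame of dryer below 0 m and y of canister_0_mid in the frame of dryer below -0.09 m) or (x of canister_1_mid in the frame of dryer below 0 m and y of canister_1_mid in the frame of dryer below -0.09 m) or (x of canister_2_mid in the frame of dryer below 0 m and y of canister_2_mid in the frame of dryer below -0.09 m) or (x of canister_3_mid in the frame of dryer below 0 m and y of canister_3_mid in the frame of dryer below -0.09 m) or (x of canister_4_mid in the frame of dryer below 0 m and y of canister_4_mid in the frame of dryer below -0.09 m) or (x of canister_5_mid in the frame of dryer below 0 m and y of canister_5_mid in the frame of dryer below -0.09 m) or (x of canister_6_mid in the frame of dryer below 0 m and y of canister_6_mid in the frame of dryer below -0.09 m) or (x of canister_7_mid in the frame of dryer below 0 m and y of canister_7_mid in the frame of dryer below -0.09 m) or (x of canister_8_mid in the frame of dryer below 0 m and y of canister_8_mid in the frame of dryer below -0.09 m)) and ((x of canister_0_mid in the frame of dryer below 0 m and y of canister_0_mid in the frame of dryer above 0.09 m) or (x of canister_1_mid in the frame of dryer below 0 m and y of canister_1_mid in the frame of dryer above 0.09 m) or (x of canister_2_mid in the frame of dryer below 0 m and y of canister_2_mid in the frame of dryer above 0.09 m) or (x of canister_3_mid in the frame of dryer below 0 m and y of canister_3_mid in the frame of dryer above 0.09 m) or (x of canister_4_mid in the frame of dryer below 0 m and y of canister_4_mid in the frame of dryer above 0.09 m) or (x of canister_5_mid in the frame of dryer below 0 m and y of canister_5_mid in the frame of dryer above 0.09 m) or (x of canister_6_mid in the frame of dryer below 0 m and y of canister_6_mid in the frame of dryer above 0.09 m) or (x of canister_7_mid in the frame of dryer below 0 m and y of canister_7_mid in the frame of dryer above 0.09 m) or (x of canister_8_mid in the frame of dryer below 0 m and y of canister_8_mid in the frame of dryer above 0.09 m)) and ((x of canister_0_mid in the frame of dryer above 0 m and y of canister_0_mid in the frame of dryer below -0.09 m) or (x of canister_1_mid in the frame of dryer above 0 m and y of canister_1_mid in the frame of dryer below -0.09 m) or (x of canister_2_mid in the frame of dryer above 0 m and y of canister_2_mid in the frame of dryer below -0.09 m) or (x of canister_3_mid in the frame of dryer above 0 m and y of canister_3_mid in the frame of dryer below -0.09 m) or (x of canister_4_mid in the frame of dryer above 0 m and y of canister_4_mid in the frame of dryer below -0.09 m) or (x of canister_5_mid in the frame of dryer above 0 m and y of canister_5_mid in the frame of dryer below -0.09 m) or (x of canister_6_mid in the frame of dryer above 0 m and y of canister_6_mid in the frame of dryer below -0.09 m) or (x of canister_7_mid in the frame of dryer above 0 m and y of canister_7_mid in the frame of dryer below -0.09 m) or (x of canister_8_mid in the frame of dryer above 0 m and y of canister_8_mid in the frame of dryer below -0.09 m)) and ((x of canister_0_mid in the frame of dryer above 0 m and y of canister_0_mid in the frame of dryer above 0.09 m) or (x of canister_1_mid in the frame of dryer above 0 m and y of canister_1_mid in the frame of dryer above 0.09 m) or (x of canister_2_mid in the frame of dryer above 0 m and y of canister_2_mid in the frame of dryer above 0.09 m) or (x of canister_3_mid in the frame of dryer above 0 m and y of canister_3_mid in the frame of dryer above 0.09 m) or (x of canister_4_mid in the frame of dryer above 0 m and y of canister_4_mid in the frame of dryer above 0.09 m) or (x of canister_5_mid in the frame of dryer above 0 m and y of canister_5_mid in the frame of dryer above 0.09 m) or (x of canister_6_mid in the frame of dryer above 0 m and y of canister_6_mid in the frame of dryer above 0.09 m) or (x of canister_7_mid in the frame of dryer above 0 m and y of canister_7_mid in the frame of dryer above 0.09 m) or (x of canister_8_mid in the frame of dryer above 0 m and y of canister_8_mid in the frame of dryer above 0.09 m))), for 0.2 s.
2. the logger is pulled clear of its stand (height (world z) of logger_tip above 0.095 m), for 0.1 s.
3. the logger stands in the pocket (horizontal distance between logger_tip and pocket_floor below 0.022 m and height (world z) of logger_tip below 0.036 m and angle between logger_tip's own z axis and vertical below 0.45 rad), for 0.2 s.
4. the start button is pressed down (value of joint start_button above 0.004 m), for 0.05 s.
At the end, for the whole second after the job is handed in: All canisters flat on the plate, one layer, centres at least 66 mm apart, each quarter with one over 90 mm (y) from the middle; logger upright within 0.45 rad in the pocket, tip within 22 mm of its centre and under 36 mm high; button pressed (4 mm) afterwards and up again; all at rest (all of step 1 and all of step 3 and value of joint start_button below 0.0015 m and linear speed of each of canister_0, canister_1, canister_2, canister_3, canister_4, canister_5, canister_6, canister_7, canister_8, logger below 0.03 m/s); the robot touches nothing.
It fails at once if the specimen cup or the strip bottle is displaced by more than 30 mm (distance of any of specimen, strips from where it was at the start of the episode above 0.03 m).
Of canister_6, canister_7, canister_8 only 1 to 3 are there at a start; the rules pass over those that are not, and their reading is None.
At some moment in a run one of canister_0, canister_1, canister_2, canister_3, canister_4, canister_5 may be knocked a few centimetres aside while the robot is not near it.
It also fails if it takes over 210 s, if anything falls off the work surface, if the arm or the gripper's body presses on something with over 40 N, if the wrist force passes 120 N, or if a joint passes its speed limit or range.

## Robot

A 6-joint arm with a two-finger parallel gripper is mounted at the origin on the work surface; the furniture and walls round the work are solid. World frame = base frame: x ahead of the robot, y to its left, z up, the work surface at z = 0. Lengths are in mm, angles in rad, forces in N, time in s.
With the tool pointing down it reaches from about 400 to 925 mm from the base axis. Payload 12.5 kg.
Tool frame: the origin (TCP) lies at the very end of the fingers, on their centre line; the grasp point (between the pads) lies 19 mm behind it; z points along the fingers, x is the direction in which the jaws open and shut, and the axes are right-handed (so a half turn about z gives the same grasp; the last joint's range is limited). The gripper opens to 95 mm and grips with 3 to 60 N. Pads are 20 mm wide; open, the fingers measure 119 mm over their backs; the gripper's body (75 mm by 180 mm) begins 59 mm behind the grasp point.
Start: joints at [-1.399, 0.491, 1.559, -0, 1.092, -0.106], TCP at [171.423, -601.05, 214.661] pointing down, gripper open.
Joint ranges: [-3.1, 3.1], [-0.84, 2.19], [0.05, 2.79], [-1.13, 4.28], [0.06, 2.93], [-2.69, 2.69]. Speed limits (rad/s): [2.22, 2.22, 2.79, 3.14, 3.14, 3.14].

## Interface

Orientations are given as [roll, pitch, yaw] about the fixed x, y, z axes, in that order (R = Rz(yaw) Ry(pitch) Rx(roll)).
In Python, from cell import env gives the robot as it stands.
- The arm moves only by the tool arm_command, never from a script. Its argument "motion" is one flat list of numbers, 7 for each row, row after row: the opening, from -1 (shut) to 1 (fully open), then the shift along the tool's x, y, z in mm, then the turn, a rotation vector about the tool's x, y, z in degrees. In form: [fingers, dx, dy, dz, rx, ry, rz, fingers, dx, dy, dz, rx, ry, rz, ...]. A call has 1 to 20 rows; each row is the pose to reach, as a shift and turn from the pose commanded when the call began, along the tool's axes at that moment; what a row does not reach only later rows make up. A row lasts 1/10 s, in which the tool goes at most 50 mm and 8.59 degrees, less where a joint would pass 70% of its speed; a pose out of reach is approached as far as the arm can. A call with a gripper value outside its range is refused whole. The fingers move at their own pace and stop on an object; the grip force is fixed at half the most. Time passes only in rows, so rows that repeat a pose let the fingers close. It gives the time, the measured TCP pose, the force and the opening at its end, in the units of the state.
- env.state(): the state, without advancing time (a new reading comes with each control period).
- env.read_camera(name): name is "scene" or "top"; returns (picture, depth): 400x640x3 uint8, red, green, blue; 400x640 float32, mm along the optical axis (not along the pixel's ray), 0 where there is no reading.
- env.calibration(name): a dict with "fx", "fy", "cx", "cy" (pixels), "distortion" ([k1, k2, p1, p2, k3] as OpenCV has them; the pictures are not rectified), "cam_to_world" (4x4, takes a point from camera to world coordinates). Camera axes: x right, y down, z forward; pixel columns grow to the right and rows downward; lengths in mm; the calibration is good to about 2 mm. A picture is of the moment at which its call begins. calibration takes no time and is no camera call.
- env.job_done(): hands the job in, once; it reports no verdict.
Trained networks look in the newest picture that a camera, given by its name, has taken for a name from the list of things; names that differ only in an ending like _2 or _b are one class to them, and where a whole thing is asked for, a point or a joint stands for the part that bears it (a point fixed in the world has none). Each returns a list of dicts, best first, with "confidence" (0 to 1); they miss things now and then, are a little off and sometimes report something else, mostly with a low value. They report only what shows in the picture. A call takes as long as a camera call. They do not tell look-alikes from the thing itself.
- env.recognise(camera, label): "location" ([column, row] in pixels, amid what is visible of it).
- env.silhouettes(camera, label): "region" (400x640 bool, what is visible of it) and "location" ([column, row] in pixels, amid what is visible of it).
- env.spot_point(camera, label): "location" ([column, row] in pixels: a listed point, or the origin of a listed thing).
The state is a dict: "t": time; "joints": joint angles; "qvel": joint speeds; "tau": joint torques, N m; "eef_pos": TCP position; "tcp_rot": TCP orientation; "ft_force": force on the tool from outside, world axes, zero at the start; "moment": the same for the moment, N m; "opening": opening from 0.0 (shut) to 1.0 (fully open).
Only numpy, scipy, OpenCV 4.12 (cv2) and the standard library are available. Lean on these libraries where they do the work, as an engineer would, in place of code of your own. Each camera call takes 0.05 s, during which the arm holds its last target.

## Working session

There is one attempt and no reset: what is moved stays moved. The work goes in short steps, Python scripts to look and compute and a tool call to move; the robot and the scene stay as the last step left them, time stands still between calls to the robot, and variables do not carry over. Pictures are saved under pics/ and viewed, and the job is handed in when it is done.

Besides the shell and the picture viewer there is one more tool, called after ">>>" as a command line: name --argument value ..., lists and objects as JSON in quotes. arm_command: Moves the arm, as the interface text tells. Its arguments: {"type":"object","properties":{"motion":{"type":"array","items":{"type":"number"}}},"required":["motion"]}

```bash
ls; mkdir -p pics
cat > h.py <<'E'
import numpy as np, cv2
from cell import env
def snap(name,fn):
    p,d=env.read_camera(name); cv2.imwrite('pics/'+fn,p[:,:,::-1]); np.save('/tmp/%s_d.npy'%name,d); np.save('/tmp/%s_p.npy'%name,p); return p,d
def unproj(name,uv,z):
    c=env.calibration(name);K=np.array([[c['fx'],0,c['cx']],[0,c['fy'],c['cy']],[0,0,1.]])
    uv=np.asarray(uv,float).reshape(-1,1,2);n=cv2.undistortPoints(uv,K,np.array(c['distortion'],float))[:,0]
    z=np.asarray(z,float).reshape(-1,1)
    P=np.hstack([n*z,z*np.ones((len(n),1))]);T=np.array(c['cam_to_world']);return P@T[:3,:3].T+T[:3,3]
def plane(name,uv,h):
    a=unproj(name,uv,1.0*np.ones(len(np.reshape(uv,(-1,2)))));b=unproj(name,uv,2.0*np.ones(len(np.reshape(uv,(-1,2)))))
    o=2*a-b; s=(h-o[:,2])/(b-a)[:,2]; return o+(b-a)*s[:,None]
def cloud(name,d):
    v,u=np.mgrid[0:400,0:640]; P=unproj(name,np.stack([u.ravel(),v.ravel()],1),d.ravel()).reshape(400,640,3); P[d==0]=np.nan; return P
E
python3 - <<'E'
from h import *
s=env.state(); print(s)
for n in('scene','top'):
    snap(n,n+'0.png'); c=env.calibration(n); print(n,{k:np.round(v,3) for k,v in c.items()})
E
```

```text
pics
{'t': 0.0, 'joints': array([-1.39859011e+00,  4.91556287e-01,  1.55944924e+00,  1.92823983e-06,
        1.09171846e+00, -1.05597591e-01]), 'qvel': array([ 0.00048307, -0.0012844 ,  0.0013    ,  0.00025067, -0.00053957,
        0.00136154]), 'tau': array([-1.41870983e-04, -6.12638497e+01, -2.58178747e+01,  6.92774914e-02,
        4.82942036e-02, -1.20532204e-04]), 'eef_pos': array([ 171.38355494, -600.78412711,  214.06386094]), 'tcp_rot': array([-3.14147171e+00,  1.12485117e-03, -1.29299334e+00]), 'ft_force': array([ 0.01268017, -0.05422841, -0.22705655]), 'moment': array([-0.0188769 , -0.04217116, -0.00779123]), 'opening': 0.9982463557192576}
scene {'fx': np.float64(368.056), 'fy': np.float64(368.056), 'cx': np.float64(319.268), 'cy': np.float64(202.279), 'distortion': array([-0.071,  0.   ,  0.   ,  0.   ,  0.   ]), 'cam_to_world': array([[ 4.55000e-01, -5.22000e-01,  7.21000e-01, -3.55875e+02],
       [-8.90000e-01, -2.73000e-01,  3.64000e-01, -3.94425e+02],
       [ 6.00000e-03, -8.08000e-01, -5.89000e-01,  7.40503e+02],
       [ 0.00000e+00,  0.00000e+00,  0.00000e+00,  1.00000e+00]])}
top {'fx': np.float64(499.088), 'fy': np.float64(499.088), 'cx': np.float64(316.468), 'cy': np.float64(198.789), 'distortion': array([-0.085,  0.   ,  0.   ,  0.   ,  0.   ]), 'cam_to_world': array([[ 2.000000e-02, -9.930000e-01,  1.130000e-01,  2.523060e+02],
       [-1.000000e+00, -2.100000e-02, -3.000000e-03, -1.071600e+01],
       [ 6.000000e-03, -1.130000e-01, -9.940000e-01,  1.375243e+03],
       [ 0.000000e+00,  0.000000e+00,  0.000000e+00,  1.000000e+00]])}
```

View pics/scene0.png

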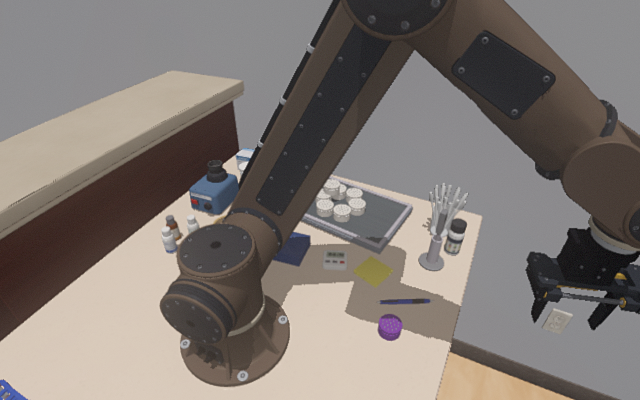

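View pics/top0.png

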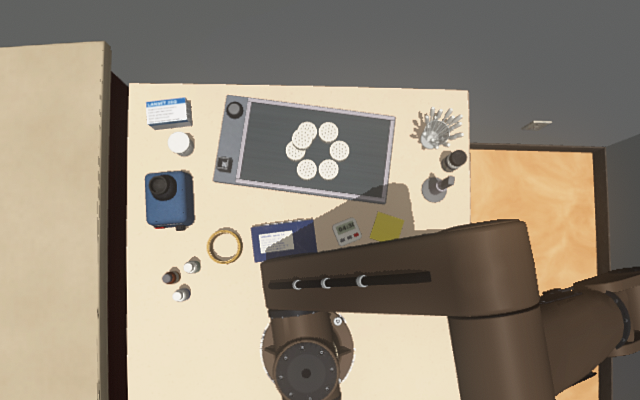

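Top view: the dryer (220-395, 95-200) has a ring of canisters near (317,150). The button is at (235,110), the pocket at (224,163), the logger in its stand at (438,187), and the strip bottle at (455,160).

Run:
```python
from h import *
p=np.load('/tmp/top_p.npy');d=np.load('/tmp/top_d.npy');P=cloud('top',d)
c=p[85:215,205:470]; cv2.imwrite('pics/topz0.png',cv2.resize(c,None,fx=3,fy=3,interpolation=cv2.INTER_CUBIC)[:,:,::-1])
q=np.load('/tmp/scene_p.npy')[140:280,290:490]; cv2.imwrite('pics/scz0.png',cv2.resize(q,None,fx=4,fy=4,interpolation=cv2.INTER_CUBIC)[:,:,::-1])
for l in ['dryer','pocket_floor','start_button_top','logger_head','logger_tip','stand_mouth','specimen','strips','canister_0_mid']:
    r=env.spot_point('top',l)
    for x in r:
        u,v=x['location'];w=P[int(round(v)),int(round(u))]
        print(l,round(x['confidence'],2),np.round([u,v],1),np.round(w))
np.save('/tmp/P.npy',P)
```

```text
dryer 0.78 [314.3 150. ] [542.  -6.  22.]
pocket_floor 0.59 [225.1 167.7] [476. 227.  84.]
start_button_top 0.49 [230.7 106. ] [656. 225.  45.]
logger_head 0.5 [447.2 183.7] [ 433. -335.  170.]
logger_tip 0.25 [184.5 146.4] [537. 343.  67.]
stand_mouth 0.8 [444.3 184.7] [ 434. -334.  145.]
specimen 0.8 [183.8 148.3] [531. 343.  66.]
specimen 0.72 [309.1 132.2] [578.   8.  81.]
strips 0.68 [450.  160.3] [ 509. -365.   91.]
canister_0_mid 0.76 [341.7 148.1] [544. -82.  47.]
```

View pics/topz0.png

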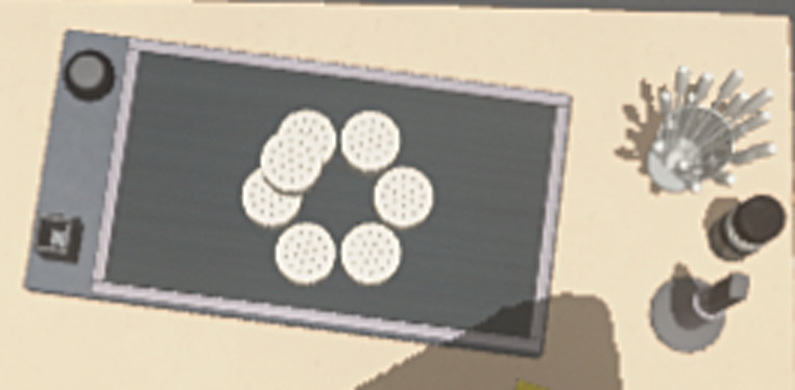

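View pics/scz0.png

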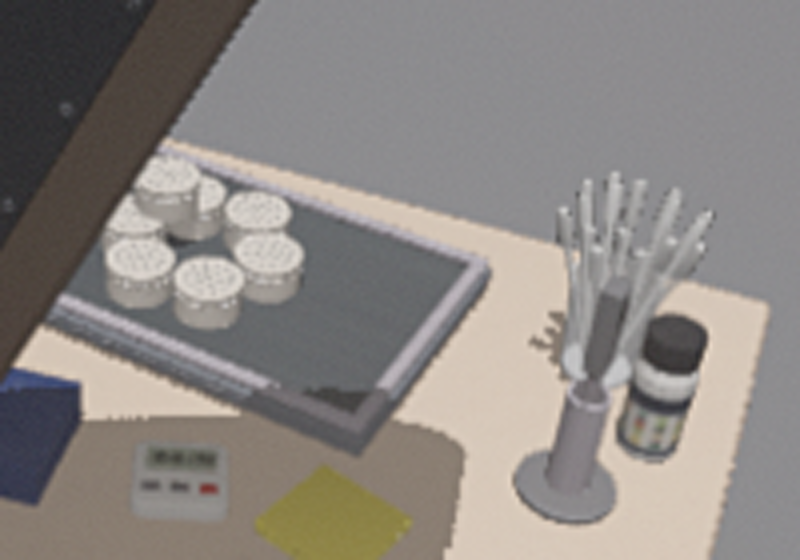

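```bash
cat >> h.py <<'E'
def frame(P,p):
    # plate mask: dark px in region with z ~25
    hsv=cv2.cvtColor(p,cv2.COLOR_RGB2HSV)
    return hsv
def cans(P,p,zlo=46,zhi=65,xr=(380,720),yr=(-230,215)):
    bright=(p.min(2)>150)&((p.max(2).astype(int)-p.min(2))<40)
    m=bright&(P[...,2]>zlo)&(P[...,2]<zhi)&(P[...,0]>xr[0])&(P[...,0]<xr[1])&(P[...,1]>yr[0])&(P[...,1]<yr[1])
    return m
E
python3 - <<'E'
from h import *
p=np.load('/tmp/top_p.npy');d=np.load('/tmp/top_d.npy');P=np.load('/tmp/P.npy')
# plate boundary: pixels -> z=33 for rim. use light rim color
for name,(u,v) in dict(p1=(135,50),p2=(557,108),p3=(535,340),p4=(105,283),o1=(65,33),o2=(570,97),o3=(540,355),o4=(25,290)).items():
    uu,vv=205+u/3-.33,85+v/3-.33
    print(name,np.round(plane('top',[[uu,vv]],25 if name[0]=='p' else 33)[0],1), P[int(vv),int(uu)].round())
Z=P[...,2]
print('table z',np.nanmedian(Z[205:215,300:340]),'plate',np.nanmedian(Z[120:140,260:280]),np.nanstd(Z[120:140,260:280]),np.nanmedian(Z[150:170,360:380]))
for lo,hi in((45,66),(70,95)):
    m=cans(P,p,lo,hi).astype(np.uint8);n,l,st,c=cv2.connectedComponentsWithStats(m)
    for i in range(1,n):
        if st[i,4]>20: print(lo,st[i],np.round(plane('top',[c[i]],55 if lo<60 else 85)[0]))
E
```

```text
p1 [676.5 176.9  25. ] [676. 178.  29.]
p2 [ 629.5 -216.7   25. ] [ 630. -215.   30.]
p3 [ 412.2 -197.    25. ] [ 411. -196.   32.]
p4 [456.3 196.   25. ] [455. 197.  31.]
o1 [689.3 241.7  33. ] [703. 250.  -4.]
o2 [ 638.1 -227.6   33. ] [ 639. -226.   31.]
o3 [ 397.7 -200.5   33. ] [ 399. -201.   19.]
o4 [447.2 267.4  33. ] [453. 274.  -1.]
table z -1.8134574253822393 plate 23.721621216374388 2.718030723133919 23.67182691330845
45 [297 122  20  18 160] [595.   9.  55.]
45 [319 122  19  20 304] [587. -43.  55.]
45 [286 141  19  19 214] [529.  48.  55.]
45 [330 141  19  20 299] [536. -74.  55.]
45 [297 159  20  21 311] [483.  13.  55.]
45 [319 159  20  20 304] [484. -45.  55.]
70 [292 128  20  21 324] [560.  27.  85.]
```

```bash
cat >> h.py <<'E'
from scipy.spatial.transform import Rotation as Rn
def plan(wps,base=None):
    """wps: (open,x,y,z,yaw_deg) -> rows (tool axes), assuming tool down"""
    s=env.state(); p0=np.array(s['eef_pos']); R0=Rn.from_euler('xyz',s['tcp_rot'])
    if base is not None: p0=np.array(base[:3],float); R0=Rn.from_euler('xyz',[np.pi,0,np.radians(base[3])])
    for w in wps:
        d=R0.inv().apply(np.array(w[1:4])-p0); R=Rn.from_euler('xyz',[np.pi,0,np.radians(w[4])])
        rv=np.degrees((R0.inv()*R).as_rotvec()); print([w[0]]+[float(x) for x in np.round(d,0)]+[float(x) for x in np.round(rv,1)])
E
python3 - <<'E'
from h import *
s=env.state();print(s['eef_pos'],s['tcp_rot'])
plan([(1,320,-300,250,-74),(1,560,27,250,-74),(1,560,27,120,-74),(1,560,27,61,-74)])
E
```

```text
[ 171.42379218 -601.04938749  214.64529754] [ 3.14157322e+00 -8.51373155e-05 -1.29297294e+00]
[1, -249.0, -225.0, -35.0, 0.0, -0.0, -0.1]
[1, -497.0, -546.0, -35.0, 0.0, -0.0, -0.1]
[1, -497.0, -546.0, 95.0, 0.0, -0.0, -0.1]
[1, -497.0, -546.0, 154.0, 0.0, -0.0, -0.1]
```

>>> arm_command --motion '[1,-249,-225,-35,0,0,0,1,-249,-225,-35,0,0,0,1,-249,-225,-35,0,0,0,1,-249,-225,-35,0,0,0,1,-249,-225,-35,0,0,0,1,-249,-225,-35,0,0,0,1,-249,-225,-35,0,0,0,1,-497,-546,-35,0,0,0,1,-497,-546,-35,0,0,0,1,-497,-546,-35,0,0,0,1,-497,-546,-35,0,0,0,1,-497,-546,-35,0,0,0,1,-497,-546,-35,0,0,0,1,-497,-546,-35,0,0,0,1,-497,-546,-35,0,0,0,1,-497,-546,-35,0,0,0,1,-497,-546,-35,0,0,0,1,-497,-546,95,0,0,0,1,-497,-546,95,0,0,0,1,-497,-546,95,0,0,0]'

```text
t: 2.55
eef_pos: [558.2, 25.3, 117.1]
tcp_rot: [3.139, 0.001, -1.294]
ft_force: [-0.1, 0.2, -0.0]
opening: 0.999
```

Run:
```python
from h import *
print(env.state()['eef_pos'])
for n in('scene','top'):
    p,d=snap(n,n+'1.png')
q=np.load('/tmp/scene_p.npy')[120:280,220:480]; cv2.imwrite('pics/scz1.png',cv2.resize(q,None,fx=3,fy=3,interpolation=cv2.INTER_CUBIC)[:,:,::-1])
q=np.load('/tmp/top_p.npy')[80:220,200:465]; cv2.imwrite('pics/topz1.png',cv2.resize(q,None,fx=3,fy=3,interpolation=cv2.INTER_CUBIC)[:,:,::-1])
```

```text
[558.23485003  25.30477872 117.09496373]
```

View pics/scz1.png

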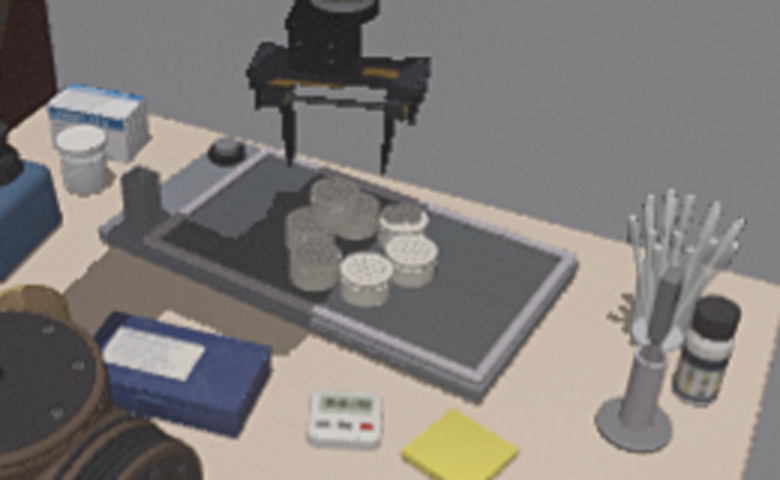

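View pics/topz1.png

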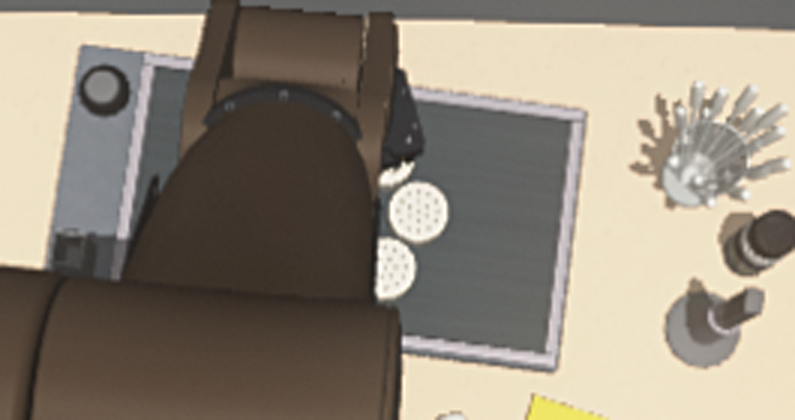

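>>> arm_command --motion '[1,0,0,30,0,0,0,1,0,0,58,0,0,0,1,0,0,58,0,0,0,1,0,0,58,0,0,0,-1,0,0,58,0,0,0,-1,0,0,58,0,0,0,-1,0,0,58,0,0,0,-1,0,0,58,0,0,0,-1,0,0,58,0,0,0,-1,0,0,58,0,0,0,-1,0,0,58,0,0,0,-1,0,0,58,0,0,0]'

```text
t: 3.85
eef_pos: [560.2, 26.6, 61.7]
tcp_rot: [-3.142, -0.0, -1.293]
ft_force: [-1.0, -0.3, 1.7]
opening: 0.561
```

Run:
```python
from h import *
s=env.state();print(s['eef_pos'],s['opening'])
for n in('scene',):
    p,d=snap(n,n+'2.png')
q=np.load('/tmp/scene_p.npy')[120:280,220:480]; cv2.imwrite('pics/scz2.png',cv2.resize(q,None,fx=3,fy=3,interpolation=cv2.INTER_CUBIC)[:,:,::-1])
plan([(1,560,27,110,-74),(1,618,112,110,-74),(1,618,112,32,-74)])
```

```text
[560.24259005  26.649446    61.69276541] 0.5611770008189046
[1, -0.0, 0.0, -48.0, -0.0, -0.0, -0.1]
[1, -66.0, -79.0, -48.0, -0.0, -0.0, -0.1]
[1, -66.0, -79.0, 30.0, -0.0, -0.0, -0.1]
```

View pics/scz2.png

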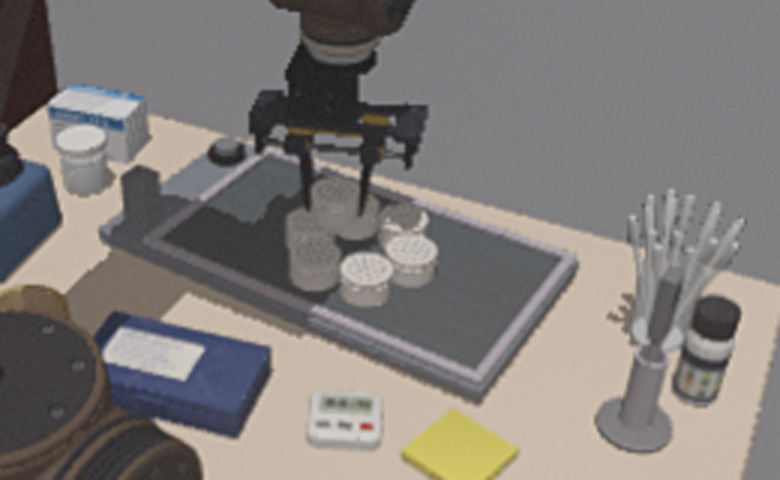

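>>> arm_command --motion '[-1,0,0,-48,0,0,0,-1,0,0,-48,0,0,0,-1,-33,-40,-48,0,0,0,-1,-66,-79,-48,0,0,0,-1,-66,-79,-48,0,0,0,-1,-66,-79,-15,0,0,0,-1,-66,-79,10,0,0,0,-1,-66,-79,30,0,0,0,-1,-66,-79,30,0,0,0,-1,-66,-79,30,0,0,0,0.5,-66,-79,30,0,0,0,0.5,-66,-79,30,0,0,0,0.5,-66,-79,30,0,0,0,0.5,-66,-79,0,0,0,0,0.5,-66,-79,-50,0,0,0,0.5,-66,-79,-50,0,0,0]'

```text
t: 5.5
eef_pos: [620.7, 112.0, 117.7]
tcp_rot: [-3.132, -0.002, -1.293]
ft_force: [1.1, 0.9, 0.4]
opening: 0.748
```

Run:
```python
from h import *
s=env.state();print(s['eef_pos'],s['opening'],s['ft_force'])
for n in('scene',):
    p,d=snap(n,n+'3.png')
P=cloud('scene',d)
q=p[120:280,220:480]; cv2.imwrite('pics/scz3.png',cv2.resize(q,None,fx=3,fy=3,interpolation=cv2.INTER_CUBIC)[:,:,::-1])
for x in env.silhouettes('scene','canister_0_mid'):
    m=x['region']; Q=P[m]; t=np.nanmedian(Q[:,2]); top=Q[Q[:,2]>np.nanmax(Q[:,2])-12]
    print(round(x['confidence'],2),np.round(x['location']),m.sum(),np.round(np.nanmedian(top,0)), np.round(plane('scene',[x['location']],42)[0]))
```

```text
[620.68512613 112.04096947 117.71405385] 0.7481219579028292 [1.06263453 0.85787834 0.41388155]
0.72 [358. 205.] 204 [527. -79.  54.] [544. -79.  42.]
```

View pics/scz3.png

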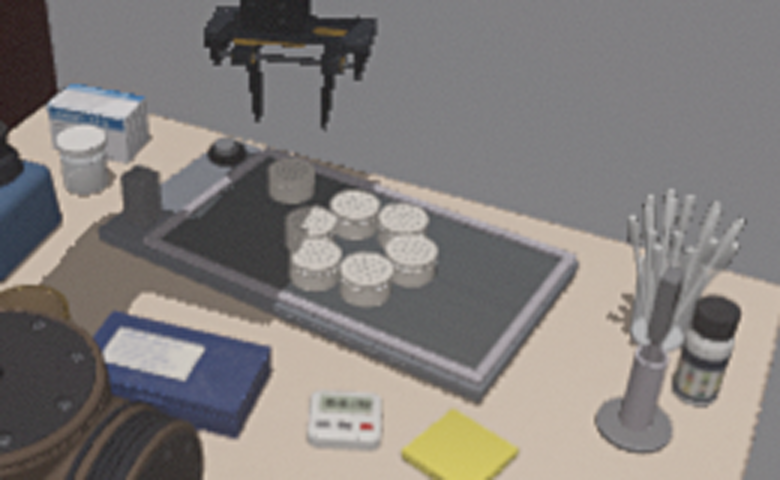

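Run:
```python
from h import *
print(plane('top',[[295,150],[306.5,131.5]],55).round())
print(plane('scene',[[220+a/3,120+b/3] for a,b in [(354,206),(403,219),(316,248),(366,268),(411,247),(310,222),(290,172)]],55).round())
C=plane('top',[[295,150]],55)[0]
```

```text
[[534.  45.  55.]
 [586.  15.  55.]]
[[581.   9.  55.]
 [582. -49.  55.]
 [490.  12.  55.]
 [483. -49.  55.]
 [538. -76.  55.]
 [530.  39.  55.]
 [611. 105.  55.]]
```

Run:
```python
from h import *
s=env.state();print(s['eef_pos'],s['tcp_rot'])
plan([(.5,532,45,110,-85),(.5,532,45,36,-85),(.5,494,126,90,-85),(.5,494,126,37,-85)],base=(618.3,112.3,111.7,-74.1))
```

```text
[618.48148829 111.81593609 113.0245721 ] [-3.13886802e+00 -6.52087011e-04 -1.29294773e+00]
[0.5, 41.0, 101.0, 2.0, 0.0, -0.0, 10.9]
[0.5, 41.0, 101.0, 76.0, 0.0, -0.0, 10.9]
[0.5, -47.0, 116.0, 22.0, 0.0, -0.0, 10.9]
[0.5, -47.0, 116.0, 75.0, 0.0, -0.0, 10.9]
```

>>> arm_command --motion '[0.5,20,50,0,0,0,5,0.5,41,101,2,0,0,11,0.5,41,101,2,0,0,11,0.5,41,101,2,0,0,11,0.5,41,101,45,0,0,11,0.5,41,101,76,0,0,11,0.5,41,101,76,0,0,11,0.5,41,101,76,0,0,11,-1,41,101,76,0,0,11,-1,41,101,76,0,0,11,-1,41,101,76,0,0,11,-1,41,101,76,0,0,11,-1,41,101,76,0,0,11,-1,41,101,35,0,0,11,-1,41,101,22,0,0,11]'

```text
t: 7.1
eef_pos: [533.2, 44.6, 92.4]
tcp_rot: [-3.138, -0.001, -1.485]
ft_force: [0.6, -0.6, -0.2]
opening: 0.563
```

>>> arm_command --motion '[-1,-42,16,0,0,0,0,-1,-84,31,0,0,0,0,-1,-84,31,0,0,0,0,-1,-84,31,30,0,0,0,-1,-84,31,54,0,0,0,-1,-84,31,54,0,0,0,-1,-84,31,54,0,0,0,0.5,-84,31,54,0,0,0,0.5,-84,31,54,0,0,0,0.5,-84,31,54,0,0,0,0.5,-84,31,20,0,0,0,0.5,-84,31,-25,0,0,0,0.5,-84,31,-25,0,0,0,0.5,-84,31,-25,0,0,0]'

```text
t: 8.5
eef_pos: [494.4, 125.7, 115.5]
tcp_rot: [-3.139, -0.0, -1.485]
ft_force: [-0.3, -0.5, -0.7]
opening: 0.756
```

Run:
```python
from h import *
s=env.state();print(s['eef_pos'],s['tcp_rot'])
for n in('scene','top'):
    p,d=snap(n,n+'4.png')
    q=p[120:280,220:480] if n=='scene' else p[80:220,200:465]; cv2.imwrite('pics/z4%s.png'%n,cv2.resize(q,None,fx=3,fy=3,interpolation=cv2.INTER_CUBIC)[:,:,::-1])
P=cloud('top',d);m=cans(P,p).astype(np.uint8);n,l,st,c=cv2.connectedComponentsWithStats(m)
for i in range(1,n):
    if st[i,4]>20: print(st[i],np.round(plane('top',[c[i]],55)[0]))
```

```text
[494.36762158 125.70389137 115.5323508 ] [-3.13910031e+00 -2.21896772e-05 -1.48494367e+00]
[297 122  20  20 302] [587.  15.  55.]
[319 122  19  20 303] [587. -43.  55.]
[330 141  19  20 299] [536. -74.  55.]
[297 159  20  20 307] [483.  13.  55.]
[319 159  20  20 306] [484. -45.  55.]
```

View pics/z4scene.png

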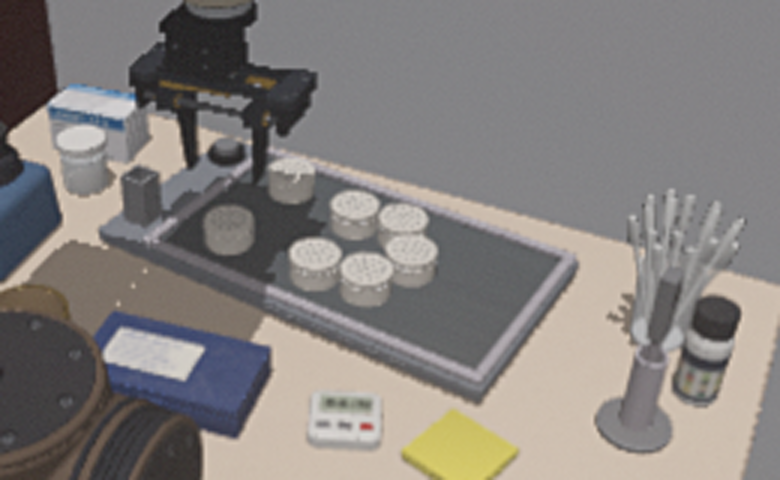

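View pics/z4top.png

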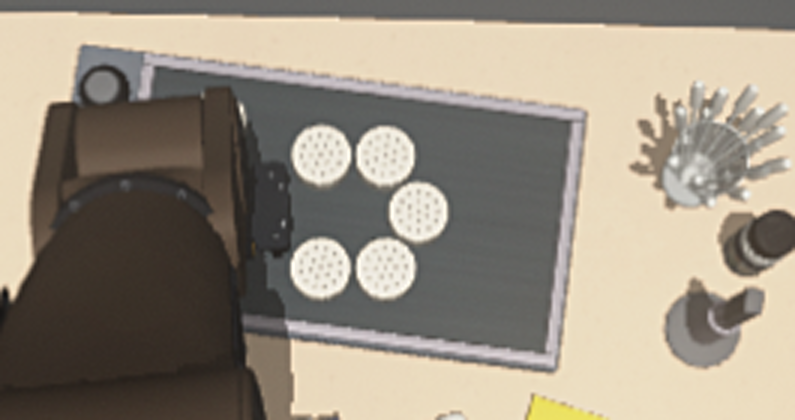

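Run:
```python
from h import *
plan([(.5,587,-43,115,-29),(.5,587,-43,36,-29),(.5,587,-43,90,-29)],base=(494.2,125.8,115,-85.1))
print()
plan([(.5,586,-146,90,-29),(.5,586,-146,37,-29),(.5,586,-146,110,-29)],base=(587,-43,90,-29))
```

```text
[0.5, 176.0, -78.0, -0.0, 0.0, 0.0, -56.1]
[0.5, 176.0, -78.0, 79.0, 0.0, 0.0, -56.1]
[0.5, 176.0, -78.0, 25.0, 0.0, 0.0, -56.1]

[0.5, 49.0, 91.0, 0.0, 0.0, 0.0, 0.0]
[0.5, 49.0, 91.0, 53.0, 0.0, 0.0, 0.0]
[0.5, 49.0, 91.0, -20.0, 0.0, 0.0, 0.0]
```

>>> arm_command --motion '[0.5,26,-12,0,0,0,-8,0.5,51,-23,0,0,0,-16,0.5,77,-35,0,0,0,-24,0.5,102,-46,0,0,0,-32,0.5,128,-57,0,0,0,-40,0.5,154,-68,0,0,0,-48,0.5,176,-78,0,0,0,-56,0.5,176,-78,0,0,0,-56,0.5,176,-78,0,0,0,-56,0.5,176,-78,45,0,0,-56,0.5,176,-78,79,0,0,-56,0.5,176,-78,79,0,0,-56,0.5,176,-78,79,0,0,-56,-1,176,-78,79,0,0,-56,-1,176,-78,79,0,0,-56,-1,176,-78,79,0,0,-56,-1,176,-78,79,0,0,-56,-1,176,-78,79,0,0,-56,-1,176,-78,45,0,0,-56,-1,176,-78,25,0,0,-56]'

```text
t: 10.6
eef_pos: [587.2, -43.1, 91.5]
tcp_rot: [-3.141, -0.001, -0.508]
ft_force: [-0.0, -0.6, -0.1]
opening: 0.561
```

>>> arm_command --motion '[-1,25,45,0,0,0,0,-1,49,91,0,0,0,0,-1,49,91,0,0,0,0,-1,49,91,0,0,0,0,-1,49,91,30,0,0,0,-1,49,91,54,0,0,0,-1,49,91,54,0,0,0,-1,49,91,54,0,0,0,0.5,49,91,54,0,0,0,0.5,49,91,54,0,0,0,0.5,49,91,54,0,0,0,0.5,49,91,20,0,0,0,0.5,49,91,-25,0,0,0,0.5,49,91,-25,0,0,0]'

```text
t: 12.0
eef_pos: [587.7, -147.1, 120.2]
tcp_rot: [-3.14, -0.009, -0.508]
ft_force: [0.1, -0.7, 0.2]
opening: 0.752
```

Run:
```python
from h import *
for n in('scene','top'):
    p,d=snap(n,n+'5.png')
    q=p[120:280,220:480] if n=='scene' else p[80:220,200:465]; cv2.imwrite('pics/z5%s.png'%n,cv2.resize(q,None,fx=3,fy=3,interpolation=cv2.INTER_CUBIC)[:,:,::-1])
P=cloud('top',d);m=cans(P,p).astype(np.uint8);n,l,st,c=cv2.connectedComponentsWithStats(m)
for i in range(1,n):
    if st[i,4]>20: print(st[i],np.round(plane('top',[c[i]],55)[0]))
s=env.state();print(s['eef_pos'],s['tcp_rot'])
b=(586.2,-146.2,115,-29.1)
plan([(.5,484,-45,115,30),(.5,484,-45,36,30),(.5,484,-45,90,30)],base=b)
print()
plan([(.5,466,-132,90,30),(.5,466,-132,37,30),(.5,466,-132,115,30)],base=(484,-45,90,30))
```

```text
[262 111  20  19 289] [617. 111.  55.]
[297 122  20  20 300] [587.  15.  55.]
[ 585.74905251 -146.44883473  115.81450391] [-3.14129451e+00 -2.40725215e-03 -5.07676810e-01]
[0.5, -139.0, -39.0, -0.0, 0.0, 0.0, -59.1]
[0.5, -139.0, -39.0, 79.0, 0.0, 0.0, -59.1]
[0.5, -139.0, -39.0, 25.0, 0.0, 0.0, -59.1]

[0.5, -59.0, 66.0, 0.0, 0.0, 0.0, 0.0]
[0.5, -59.0, 66.0, 53.0, 0.0, 0.0, 0.0]
[0.5, -59.0, 66.0, -25.0, 0.0, 0.0, 0.0]
```

View pics/z5scene.png

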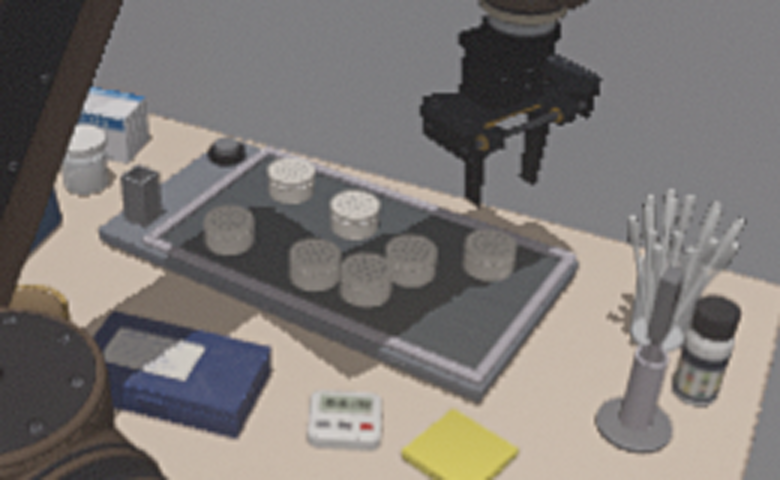

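Four placed cans and D/E/F sit as expected. Now F.

>>> arm_command --motion '[0.5,-20,-6,0,0,0,-8,0.5,-40,-12,0,0,0,-16,0.5,-60,-18,0,0,0,-24,0.5,-80,-24,0,0,0,-32,0.5,-100,-30,0,0,0,-40,0.5,-120,-35,0,0,0,-48,0.5,-139,-39,0,0,0,-56,0.5,-139,-39,0,0,0,-59,0.5,-139,-39,0,0,0,-59,0.5,-139,-39,45,0,0,-59,0.5,-139,-39,79,0,0,-59,0.5,-139,-39,79,0,0,-59,0.5,-139,-39,79,0,0,-59,-1,-139,-39,79,0,0,-59,-1,-139,-39,79,0,0,-59,-1,-139,-39,79,0,0,-59,-1,-139,-39,79,0,0,-59,-1,-139,-39,79,0,0,-59,-1,-139,-39,45,0,0,-59,-1,-139,-39,25,0,0,-59]'

```text
t: 14.1
eef_pos: [483.2, -44.7, 91.4]
tcp_rot: [3.141, -0.001, 0.522]
ft_force: [-0.5, 0.8, -0.9]
opening: 0.564
```

>>> arm_command --motion '[-1,-30,33,0,0,0,0,-1,-59,66,0,0,0,0,-1,-59,66,0,0,0,0,-1,-59,66,0,0,0,0,-1,-59,66,30,0,0,0,-1,-59,66,54,0,0,0,-1,-59,66,54,0,0,0,-1,-59,66,54,0,0,0,0.5,-59,66,54,0,0,0,0.5,-59,66,54,0,0,0,0.5,-59,66,54,0,0,0,0.5,-59,66,20,0,0,0,0.5,-59,66,-25,0,0,0,0.5,-59,66,-75,0,0,0,0.5,-59,66,-125,0,0,0,0.5,-59,66,-170,0,0,0,0.5,-59,66,-170,0,0,0]'

```text
t: 15.8
eef_pos: [466.3, -131.9, 265.6]
tcp_rot: [3.133, -0.006, 0.522]
ft_force: [-0.4, 0.6, -1.0]
opening: 0.745
```

Run:
```python
from h import *
plan([(1,300,-500,260,30),(1,300,-500,260,30)],base=(466,-132,260,30))
for n in('scene','top'):
    p,d=snap(n,n+'6.png')
    q=p[120:280,220:480] if n=='scene' else p[80:220,200:465]; cv2.imwrite('pics/z6%s.png'%n,cv2.resize(q,None,fx=3,fy=3,interpolation=cv2.INTER_CUBIC)[:,:,::-1])
print(env.state()['eef_pos'])
```

```text
[1, -328.0, 236.0, 0.0, 0.0, 0.0, 0.0]
[1, -328.0, 236.0, 0.0, 0.0, 0.0, 0.0]
[ 464.64322122 -131.26730013  260.65124038]
```

View pics/z6scene.png

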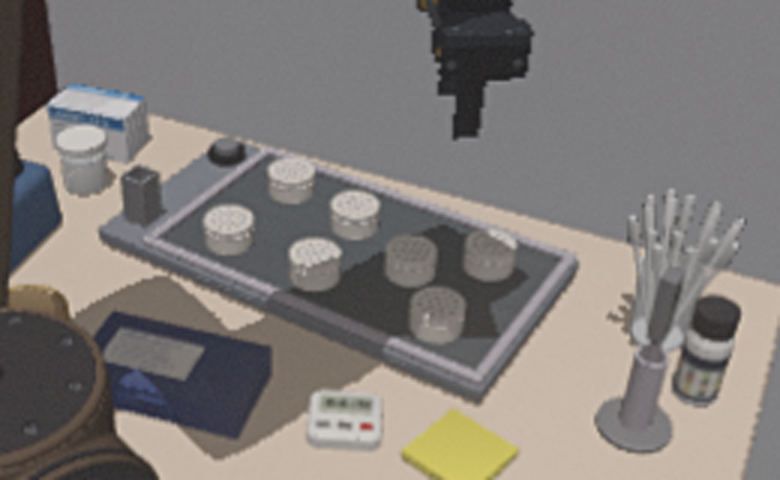

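View pics/z6top.png

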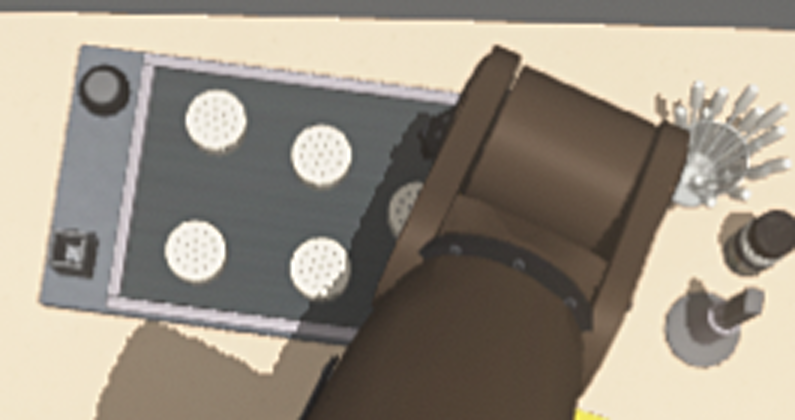

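Run:
```python
from h import *
for n in('top','scene'):
    d=np.load('/tmp/%s_d.npy'%n);p=np.load('/tmp/%s_p.npy'%n);P=cloud(n,d)
    m=(abs(P[...,0]-434)<45)&(abs(P[...,1]+335)<50)
    for lo,hi in((-5,12),(20,60),(60,88),(88,100),(100,112),(115,130),(130,145),(145,160),(160,174),(174,200)):
        k=m&(P[...,2]>lo)&(P[...,2]<hi); Q=P[k]
        if len(Q)>3: print(n,lo,hi,len(Q),np.median(Q,0).round(1),Q.min(0).round(0)[:2],Q.max(0).round()[:2])
    for l in('stand_mouth','logger_head','logger_tip'):
        for x in env.spot_point(n,l): print(n,l,round(x['confidence'],2),np.round(x['location'],1))
q=np.load('/tmp/top_p.npy')[150:220,410:480]; cv2.imwrite('pics/lt.png',cv2.resize(q,None,fx=8,fy=8,interpolation=cv2.INTER_CUBIC)[:,:,::-1])
q=np.load('/tmp/scene_p.npy')[180:280,400:480]; cv2.imwrite('pics/ls.png',cv2.resize(q,None,fx=6,fy=6,interpolation=cv2.INTER_CUBIC)[:,:,::-1])
```

```text
top -5 12 825 [ 425.4 -324.7    0.7] [ 389. -385.] [ 479. -285.]
top 20 60 64 [ 438.8 -330.9   43.6] [ 428. -354.] [ 455. -325.]
top 60 88 59 [ 438.7 -335.5   78.3] [ 427. -354.] [ 458. -326.]
top 88 100 15 [ 439.5 -336.    90.3] [ 428. -351.] [ 455. -327.]
top 115 130 18 [ 437.1 -334.7  120.9] [ 432. -346.] [ 453. -333.]
top 130 145 17 [ 438.2 -334.3  139.3] [ 432. -345.] [ 452. -332.]
top 145 160 19 [ 437.3 -334.4  150.4] [ 431. -346.] [ 454. -333.]
top 160 174 18 [ 442.  -335.   165.3] [ 431. -346.] [ 454. -333.]
top 174 200 58 [ 442.8 -341.5  179.4] [ 432. -350.] [ 454. -333.]
top stand_mouth 0.7 [442.7 185.2]
top logger_head 0.48 [338.6 147.6]
scene -5 12 714 [ 421.3 -331.5    1.7] [ 389. -385.] [ 479. -285.]
scene 20 60 126 [ 429.9 -345.8   40.1] [ 424. -361.] [ 443. -330.]
scene 60 88 121 [ 431.2 -345.9   77.1] [ 425. -360.] [ 456. -330.]
scene 88 100 40 [ 438.6 -347.8   91.1] [ 427. -360.] [ 454. -332.]
scene 100 112 11 [ 437.5 -346.   105.2] [ 433. -352.] [ 443. -337.]
scene 115 130 36 [ 431.4 -346.5  122.9] [ 429. -355.] [ 448. -337.]
scene 130 145 33 [ 431.5 -346.5  137.3] [ 429. -355.] [ 444. -337.]
scene 145 160 37 [ 431.6 -346.5  152.1] [ 428. -355.] [ 448. -337.]
scene 160 174 39 [ 431.9 -345.7  167.4] [ 429. -355.] [ 445. -337.]
scene 174 200 46 [ 437.4 -345.7  180.2] [ 428. -355.] [ 451. -337.]
scene stand_mouth 0.7 [442.6 219.9]
scene stand_mouth 0.69 [437.3 239.8]
scene logger_head 0.47 [440. 220.]
scene logger_tip 0.39 [365.3 225.3]
```

View pics/lt.png

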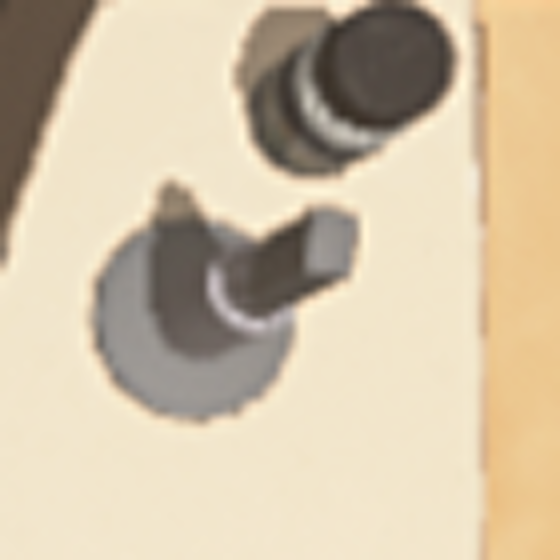

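View pics/ls.png

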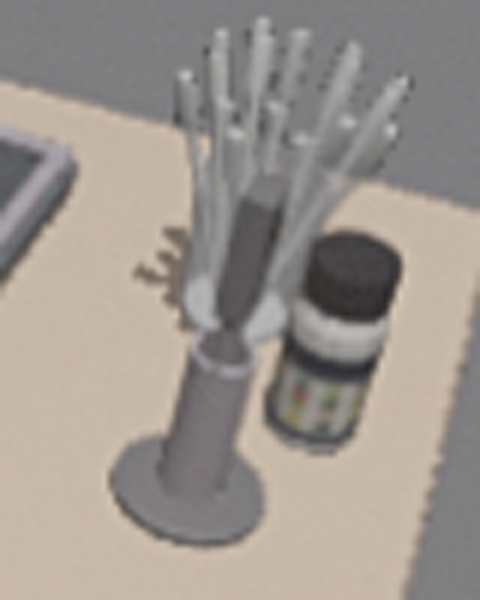

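Run:
```python
from h import *
d=np.load('/tmp/top_d.npy');p=np.load('/tmp/top_p.npy');P=cloud('top',d)
def rect(m,h):
    v,u=np.nonzero(m);W=plane('top',np.stack([u,v],1),h)[:,:2].astype(np.float32)
    r=cv2.minAreaRect(W); b=(W.min(0)+W.max(0))/2; print(len(W),'rect',np.round(r[0],1),np.round(r[1],1),round(r[2],1),'bbox',b.round(1),'mean',W.mean(0).round(1))
X,Y,Z=P[...,0],P[...,1],P[...,2]
rect((abs(X-442)<25)&(abs(Y+340)<25)&(Z>173)&(Z<200),182)
print('mouth');rect((abs(X-442)<25)&(abs(Y+340)<25)&(Z>80)&(Z<98),90)
print('pocket');
m=(abs(X-478)<40)&(abs(Y-228)<40)&(Z>75)&(Z<95); rect(m,85); print(np.median(P[m],0))
m=(abs(X-652)<40)&(abs(Y-228)<40)&(Z>38)&(Z<65); print('button');rect(m,48);print(np.median(P[m],0))
m2=(abs(X-570)<90)&(abs(Y+310)<70); print('pip',np.nanmax(Z[m2]), X[m2&(Z>120)].min() if (m2&(Z>120)).any() else None)
q=p[90:190,205:255]; cv2.imwrite('pics/pk.png',cv2.resize(q,None,fx=6,fy=6,interpolation=cv2.INTER_CUBIC)[:,:,::-1])
print(env.state()['eef_pos'],env.state()['joints'])
```

```text
59 rect [ 441.9 -340. ] [16.8 22.3] 77.2 bbox [ 442.4 -340.4] mean [ 442.3 -340.5]
mouth
41 rect [ 440.3 -336.3] [29.3 24.5] 29.0 bbox [ 442.  -339.1] mean [ 440.1 -335.2]
pocket
89 rect [490.8 234.9] [34.5 33.3] 84.5 bbox [490.3 235.1] mean [490.9 235. ]
[492.11245378 235.03878484  81.59473553]
button
112 rect [647.4 214.4] [39.6 34.4] 74.5 bbox [646.9 214.6] mean [647.2 217.5]
[648.41018107 218.45948873  44.52494647]
pip 156.67065289579068 526.3951485015351
[ 464.49166742 -131.25027674  258.66217673] [-4.12315486e-01  2.40107663e-01  1.83443070e+00 -5.99920057e-05
  1.06898873e+00 -9.34315118e-01]
```

View pics/pk.png

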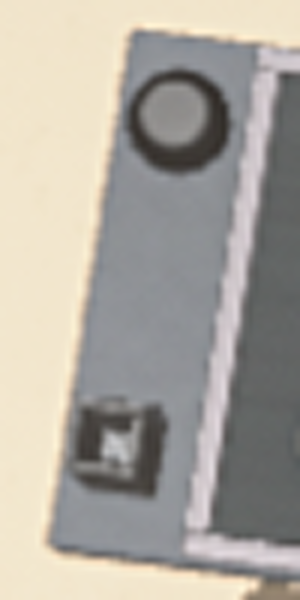

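Run:
```python
from h import *
print(plane('top',[[222.5,163.1]],85).round(),plane('top',[[233.5,108.6]],48).round())
plan([(.5,442,-340,260,77),(.5,442,-340,130,77)],base=(464.4,-131.3,260,30-.1))
plan([(.5,442,-340,255,77),(.5,490.8,235,255,77),(.5,490.8,235,144,77)],base=(442,-340,130,77))
```

```text
[[489. 234.  85.]] [[648. 217.  48.]]
[0.5, -123.0, 170.0, 0.0, 0.0, 0.0, -47.1]
[0.5, -123.0, 170.0, 130.0, 0.0, 0.0, -47.1]
[0.5, 0.0, 0.0, -125.0, 0.0, 0.0, 0.0]
[0.5, 571.0, -82.0, -125.0, 0.0, 0.0, 0.0]
[0.5, 571.0, -82.0, -14.0, 0.0, 0.0, 0.0]
```

>>> arm_command --motion '[0,-20,28,0,0,0,-8,0,-41,57,0,0,0,-16,0,-62,85,0,0,0,-24,0,-82,113,0,0,0,-32,0,-103,142,0,0,0,-40,0,-123,170,0,0,0,-47,0,-123,170,0,0,0,-47,0,-123,170,0,0,0,-47,0,-123,170,30,0,0,-47,0,-123,170,30,0,0,-47]'

```text
t: 17.2
eef_pos: [442.1, -338.1, 226.9]
tcp_rot: [-3.137, -0.003, 1.342]
ft_force: [0.4, 0.2, 0.0]
opening: 0.498
```

Run:
```python
from h import *
for n in('scene','top'):
    p,d=snap(n,n+'7.png')
    q=p[90:290,380:580] if n=='scene' else p[80:220,200:465]; cv2.imwrite('pics/z7%s.png'%n,cv2.resize(q,None,fx=3,fy=3,interpolation=cv2.INTER_CUBIC)[:,:,::-1])
P=cloud('top',d);m=cans(P,p).astype(np.uint8);n,l,st,c=cv2.connectedComponentsWithStats(m)
for i in range(1,n):
    if st[i,4]>20: print(st[i],np.round(plane('top',[c[i]],55)[0]))
s=env.state();print(s['eef_pos'],s['tcp_rot'],s['opening'],s['joints'])
```

```text
[262 111  20  19 291] [617. 112.  55.]
[297 122  20  20 308] [587.  15.  55.]
[356 124  20  20 303] [ 585. -145.   55.]
[330 140  19  21 303] [537. -73.  55.]
[255 153  20  21 314] [497. 126.  55.]
[351 167  16  16 147] [ 475. -123.   55.]
[ 443.07737596 -339.15428355  229.83488037] [-3.14060767e+00 -5.83189715e-04  1.34258737e+00] 0.5022266429536398 [-7.71692614e-01  3.80383124e-01  1.70516011e+00 -1.17091478e-05
  1.05719406e+00 -2.11427451e+00]
```

View pics/z7scene.png

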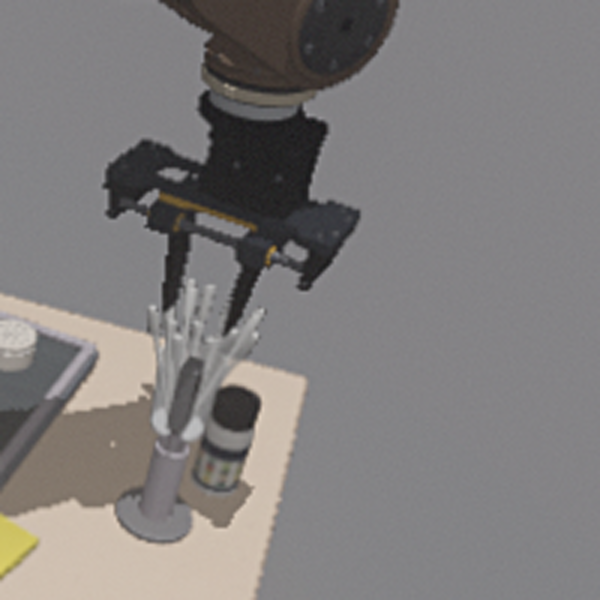

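View pics/z7top.png

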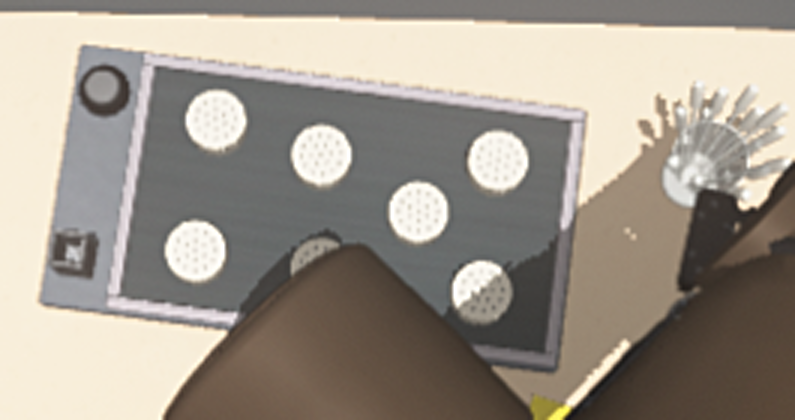

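>>> arm_command --motion '[0,0,0,40,0,0,0,0,0,0,75,0,0,0,0,0,0,100,0,0,0,0,0,0,100,0,0,0,0,0,0,100,0,0,0,-1,0,0,100,0,0,0,-1,0,0,100,0,0,0,-1,0,0,100,0,0,0,-1,0,0,100,0,0,0,-1,0,0,100,0,0,0,-1,0,0,100,0,0,0,-1,0,0,100,0,0,0,-1,0,0,100,0,0,0]'

```text
t: 18.6
eef_pos: [442.9, -340.1, 129.8]
tcp_rot: [3.141, 0.0, 1.343]
ft_force: [-1.1, 0.2, 3.1]
opening: 0.168
```

Run:
```python
from h import *
for n in('scene',):
    p,d=snap(n,n+'8.png')
    q=p[90:290,380:580]; cv2.imwrite('pics/z8%s.png'%n,cv2.resize(q,None,fx=3,fy=3,interpolation=cv2.INTER_CUBIC)[:,:,::-1])
s=env.state();print(s['eef_pos'],s['tcp_rot'],s['opening'],s['ft_force'])
```

```text
[ 442.96050808 -340.15542131  129.79546212] [3.14135239e+00 3.08473789e-04 1.34247051e+00] 0.16809681366839035 [-0.72818716  0.88385725  3.30857161]
```

View pics/z8scene.png

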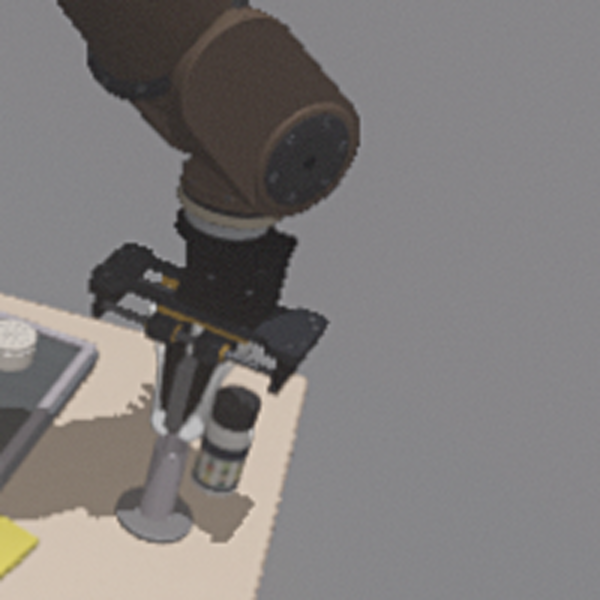

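>>> arm_command --motion '[-1,0,0,-20,0,0,0,-1,0,0,-50,0,0,0,-1,0,0,-80,0,0,0,-1,0,0,-110,0,0,0,-1,0,0,-125,0,0,0,-1,0,0,-125,0,0,0,-1,0,0,-125,0,0,0]'

```text
t: 19.35
eef_pos: [442.7, -339.7, 253.8]
tcp_rot: [-3.141, -0.0, 1.342]
ft_force: [-0.5, -0.2, -1.1]
opening: 0.167
```

Run:
```python
from h import *
p,d=snap('scene','scene9.png')
q=p[30:290,280:580]; cv2.imwrite('pics/z9.png',cv2.resize(q,None,fx=2.3,fy=2.3,interpolation=cv2.INTER_CUBIC)[:,:,::-1])
s=env.state();print(s['eef_pos'],s['tcp_rot'],s['opening'],s['ft_force'])
```

```text
[ 442.5780427  -339.62744984  253.38066582] [-3.14009836e+00 -9.27982911e-04  1.34246087e+00] 0.16623186138938129 [-0.13066642  0.38957104 -1.39030162]
```

View pics/z9.png

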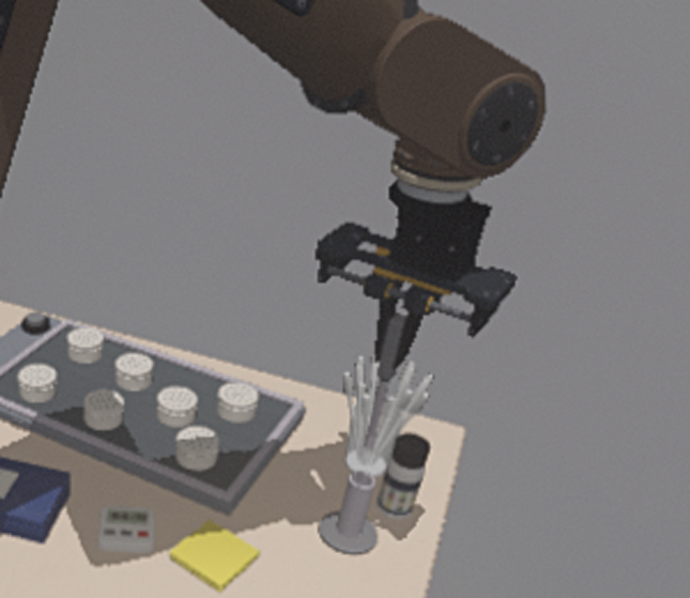

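>>> arm_command --motion '[-1,40,-6,0,0,0,0,-1,80,-12,0,0,0,0,-1,120,-17,0,0,0,0,-1,160,-23,0,0,0,0,-1,200,-29,0,0,0,0,-1,240,-34,0,0,0,0,-1,280,-40,0,0,0,0,-1,320,-46,0,0,0,0,-1,360,-52,0,0,0,0,-1,400,-57,0,0,0,0,-1,440,-63,0,0,0,0,-1,480,-69,0,0,0,0,-1,515,-74,0,0,0,0,-1,545,-78,0,0,0,0,-1,562,-81,0,0,0,0,-1,571,-82,0,0,0,0,-1,571,-82,0,0,0,0,-1,571,-82,20,0,0,0,-1,571,-82,35,0,0,0,-1,571,-82,35,0,0,0]'

```text
t: 21.4
eef_pos: [491.5, 233.4, 217.7]
tcp_rot: [-3.138, 0.002, 1.341]
ft_force: [0.1, -0.1, -0.6]
opening: 0.168
```

Run:
```python
from h import *
for n in('scene','top'):
  p,d=snap(n,n+'10.png')
  if n=='scene':
    P=cloud(n,d)
    q=p[60:280,200:400]; cv2.imwrite('pics/z10.png',cv2.resize(q,None,fx=2.7,fy=2.7,interpolation=cv2.INTER_CUBIC)[:,:,::-1])
s=env.state();e=s['eef_pos'];print(e,s['tcp_rot'],s['opening'],s['ft_force'])
X,Y,Z=np.moveaxis(P,2,0)
for lo,hi in((95,110),(110,130),(130,150),(150,170),(170,190),(190,205)):
    m=(abs(X-e[0])<40)&(abs(Y-e[1])<40)&(Z>lo)&(Z<hi); Q=P[m]
    if len(Q): print(lo,hi,len(Q),np.median(Q,0).round(1))
for lo,hi in((30,50),(50,70),(70,82),(80,95)):
    m=(abs(X-490)<40)&(abs(Y-235)<40)&(Z>lo)&(Z<hi); Q=P[m]
    if len(Q): print(lo,hi,len(Q),Q.min(0).round(),Q.max(0).round())
```

```text
[492.43369707 233.97632912 219.74067697] [-3.14121476e+00  4.21828335e-04  1.34157496e+00] 0.16521874603841602 [ 0.11417274 -0.75841938 -0.23530339]
95 110 6 [488.1 230.9 105.5]
110 130 16 [488.2 228.3 118.9]
130 150 17 [487.6 226.8 140.9]
150 170 18 [488.8 227.9 159.2]
170 190 17 [488.9 226.8 181. ]
190 205 17 [488.1 227.3 198.6]
30 50 85 [450. 195.  30.] [521. 249.  50.]
50 70 68 [471. 214.  51.] [506. 251.  70.]
70 82 57 [472. 215.  70.] [505. 250.  82.]
80 95 42 [469. 215.  80.] [507. 248.  86.]
```

View pics/z10.png

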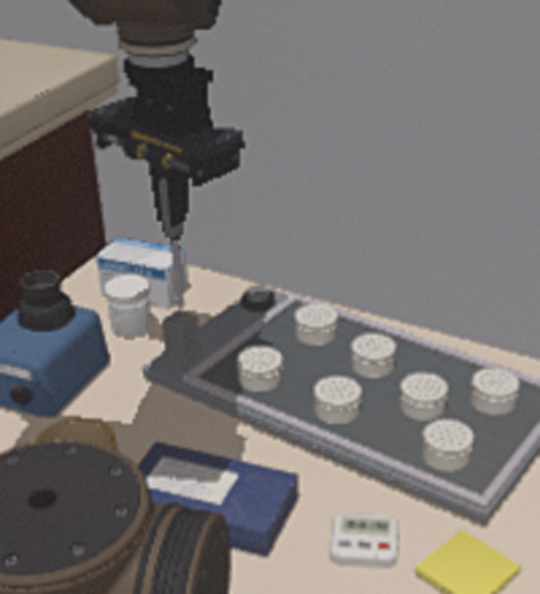

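View pics/top10.png

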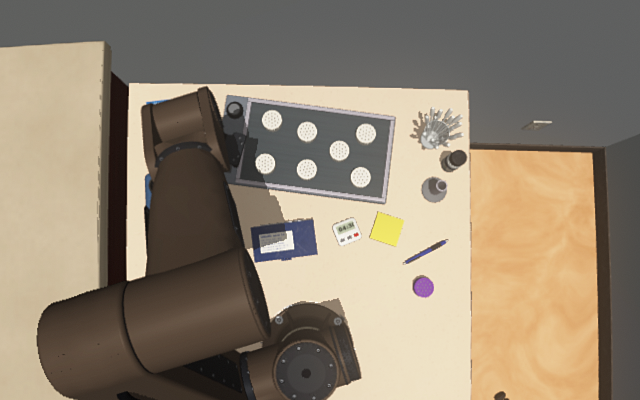

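>>> arm_command --motion '[-1,1,-2,0,0,0,0,-1,1,-2,10,0,0,0,-1,1,-2,20,0,0,0,-1,1,-2,30,0,0,0,-1,1,-2,40,0,0,0,-1,1,-2,45,0,0,0,-1,1,-2,45,0,0,0]'

```text
t: 22.2
eef_pos: [490.3, 236.0, 173.6]
tcp_rot: [-3.14, 0.001, 1.342]
ft_force: [0.1, -0.2, -0.3]
opening: 0.166
```

Run:
```python
from h import *
p,d=snap('scene','scene11.png')
q=p[100:240,220:340]; cv2.imwrite('pics/z11.png',cv2.resize(q,None,fx=4,fy=4,interpolation=cv2.INTER_CUBIC)[:,:,::-1])
s=env.state();e=s['eef_pos'];print(e,s['opening'],s['ft_force'])
```

```text
[490.56260676 236.1449788  174.25105373] 0.1664718739910781 [-0.68962344 -0.30895452  0.23386399]
```

View pics/z11.png

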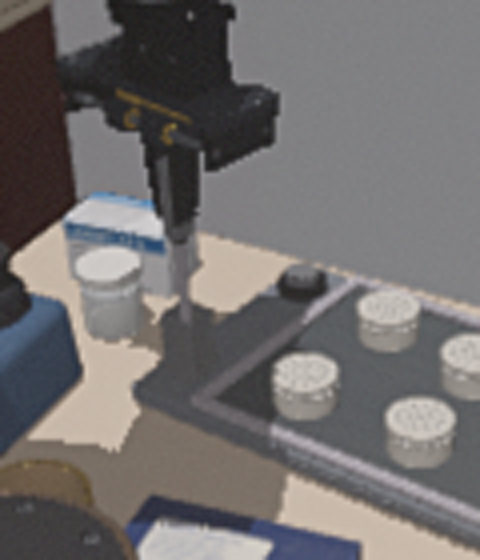

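>>> arm_command --motion '[-1,0,0,10,0,0,0,-1,0,0,18,0,0,0,-1,0,0,25,0,0,0,-1,0,0,30,0,0,0,-1,0,0,30,0,0,0,-1,0,0,30,0,0,0]'

```text
t: 22.85
eef_pos: [490.6, 236.2, 144.6]
tcp_rot: [-3.142, 0.0, 1.342]
ft_force: [1.0, 0.1, -0.2]
opening: 0.163
```

>>> arm_command --motion '[-0.3,0,0,0,0,0,0,-0.3,0,0,0,0,0,0,-0.3,0,0,0,0,0,0,-0.3,0,0,0,0,0,0,-0.3,0,0,-20,0,0,0,-0.3,0,0,-50,0,0,0,-0.3,0,0,-95,0,0,0,-0.3,0,0,-110,0,0,0,-0.3,0,0,-110,0,0,0]'

```text
t: 23.75
eef_pos: [491.3, 236.4, 256.9]
tcp_rot: [3.138, -0.002, 1.342]
ft_force: [-0.3, 0.5, -0.2]
opening: 0.35
```

Run:
```python
from h import *
p,d=snap('scene','scene12.png')
q=p[100:240,220:340]; cv2.imwrite('pics/z12.png',cv2.resize(q,None,fx=4,fy=4,interpolation=cv2.INTER_CUBIC)[:,:,::-1])
P=cloud('scene',d);X,Y,Z=np.moveaxis(P,2,0)
m=(abs(X-490)<30)&(abs(Y-235)<40)&(Z>90)&(Z<215)
for lo in range(90,215,15):
    k=m&(Z>lo)&(Z<lo+15); print(lo,k.sum(),np.median(P[k],0).round(1) if k.any() else '')
s=env.state();e=s['eef_pos'];print(e,s['opening'],s['ft_force'])
plan([(-1,649,217,230,77),(-1,649,217,70,77),(-1,649,217,40,77)],base=(490.6,236,255,76.9))
```

```text
90 13 [497.3 232.7  97.4]
105 12 [498.4 233.6 111.8]
120 26 [498.3 232.  129.1]
135 35 [499.7 232.2 142.1]
150 32 [502.5 233.3 157.5]
165 31 [504.6 234.7 171.9]
180 35 [507.3 235.5 189.1]
195 0 
210 0 
[490.63381542 236.17149866 255.00642887] 0.3523171997523142 [-0.17042721 -0.05005051  0.1920424 ]
[-1, 17.0, 159.0, 25.0, 0.0, 0.0, -0.1]
[-1, 17.0, 159.0, 185.0, 0.0, 0.0, -0.1]
[-1, 17.0, 159.0, 215.0, 0.0, 0.0, -0.1]
```

View pics/z12.png

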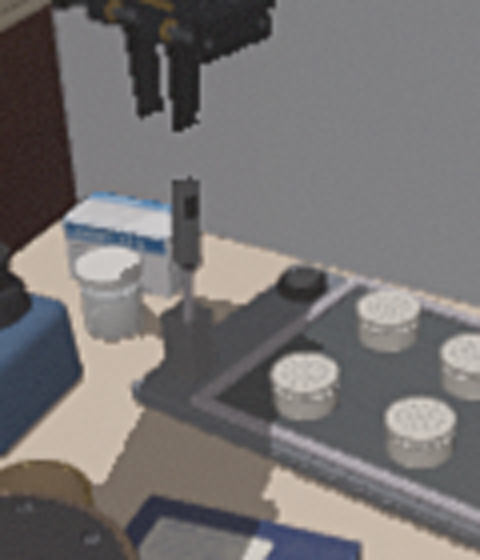

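>>> arm_command --motion '[-1,4,40,0,0,0,0,-1,8,80,0,0,0,0,-1,12,120,0,0,0,0,-1,16,158,20,0,0,0,-1,17,158,65,0,0,0,-1,17,158,110,0,0,0,-1,17,158,150,0,0,0,-1,17,158,185,0,0,0,-1,17,158,190,0,0,0,-1,17,158,190,0,0,0]'

```text
t: 24.8
eef_pos: [647.6, 216.7, 63.1]
tcp_rot: [-3.139, 0.001, 1.342]
ft_force: [0.8, -0.1, 1.0]
opening: 0.007
```

Run:
```python
from h import *
p,d=snap('scene','scene13.png')
q=p[100:240,220:340]; cv2.imwrite('pics/z13.png',cv2.resize(q,None,fx=4,fy=4,interpolation=cv2.INTER_CUBIC)[:,:,::-1])
s=env.state();e=s['eef_pos'];print(e,s['opening'],s['ft_force'])
```

```text
[648.49029572 216.95056218  64.82525619] 0.006399032559502991 [-0.19722671 -1.30351014  1.26255923]
```

View pics/z13.png

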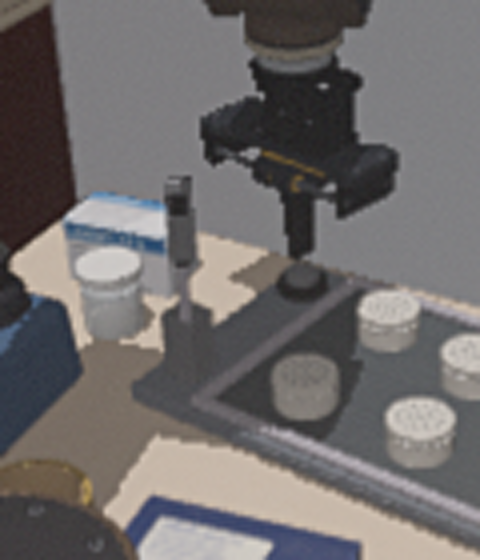

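>>> arm_command --motion '[-1,0,0,8,0,0,0,-1,0,0,14,0,0,0,-1,0,0,17,0,0,0,-1,0,0,19,0,0,0,-1,0,0,19,0,0,0]'

```text
t: 25.35
eef_pos: [648.4, 216.9, 45.8]
tcp_rot: [3.141, 0.0, 1.342]
ft_force: [-0.0, 0.8, 2.5]
opening: 0.006
```

>>> arm_command --motion '[-1,0,0,1,0,0,0,-1,0,0,2,0,0,0,-1,0,0,3,0,0,0,-1,0,0,3,0,0,0]'

```text
t: 25.75
eef_pos: [648.4, 216.9, 42.7]
tcp_rot: [3.141, 0.0, 1.342]
ft_force: [-1.4, 0.4, 4.5]
opening: 0.006
```

>>> arm_command --motion '[-1,0,0,1,0,0,0,-1,0,0,2,0,0,0,-1,0,0,2,0,0,0]'

```text
t: 26.05
eef_pos: [648.4, 217.0, 41.3]
tcp_rot: [3.141, -0.0, 1.342]
ft_force: [-3.5, 0.1, 9.4]
opening: 0.005
```

>>> arm_command --motion '[-1,0,0,1,0,0,0,-1,0,0,1,0,0,0,-1,0,0,1,0,0,0]'

```text
t: 26.35
eef_pos: [648.4, 217.0, 41.1]
tcp_rot: [3.141, -0.0, 1.343]
ft_force: [-6.6, -0.9, 17.3]
opening: 0.006
```

>>> arm_command --motion '[-1,0,0,-10,0,0,0,-1,0,0,-40,0,0,0,-1,0,0,-90,0,0,0,-1,0,0,-140,0,0,0,-1,0,0,-190,0,0,0,-1,0,0,-220,0,0,0,-1,0,0,-220,0,0,0]'

```text
t: 27.05
eef_pos: [649.7, 217.3, 264.6]
tcp_rot: [3.134, -0.003, 1.343]
ft_force: [-0.8, -0.4, -0.6]
opening: 0.005
```

Run:
```python
from h import *
print(env.state()['eef_pos'])
plan([(-1,400,-400,260,77)],base=(648.4,217,260,76.9))
```

```text
[649.66303527 217.29498443 264.62885315]
[-1, -657.0, -102.0, -0.0, 0.0, 0.0, -0.1]
```

>>> arm_command --motion '[-1,-35,-6,0,0,0,0,-1,-75,-12,0,0,0,0,-1,-115,-18,0,0,0,0,-1,-155,-24,0,0,0,0,-1,-195,-30,0,0,0,0,-1,-235,-37,0,0,0,0,-1,-275,-43,0,0,0,0,-1,-315,-49,0,0,0,0,-1,-355,-55,0,0,0,0,-1,-395,-61,0,0,0,0,-1,-435,-68,0,0,0,0,-1,-475,-74,0,0,0,0,-1,-515,-80,0,0,0,0,-1,-555,-86,0,0,0,0,-1,-595,-92,0,0,0,0,-1,-625,-97,0,0,0,0,-1,-645,-100,0,0,0,0,-1,-657,-102,0,0,0,0,-1,-657,-102,0,0,0,0]'

```text
t: 28.95
eef_pos: [399.7, -400.6, 258.7]
tcp_rot: [-3.141, -0.001, 1.341]
ft_force: [-0.0, -0.1, 1.0]
opening: 0.003
```

Run:
```python
from h import *
for n in('scene','top'):
    p,d=snap(n,n+'14.png')
    q=p[90:290,200:480] if n=='scene' else p[80:220,200:465]; cv2.imwrite('pics/z14%s.png'%n,cv2.resize(q,None,fx=2.8,fy=2.8,interpolation=cv2.INTER_CUBIC)[:,:,::-1])
P=cloud('top',d);m=cans(P,p).astype(np.uint8);n,l,st,c=cv2.connectedComponentsWithStats(m)
for i in range(1,n):
    if st[i,4]>20:
        w=plane('top',[c[i]],55)[0]; dx,dy=w[0]-543.6,w[1]+10.2
        print(st[i],w[:2].round(),'dryer',round(.9934*dx-.115*dy),round(.115*dx+.9934*dy))
X,Y,Z=np.moveaxis(P,2,0); m=(abs(X-648)<14)&(abs(Y-217)<14);print('button z',np.nanpercentile(Z[m],[50,80]))
s=env.state();print(s['eef_pos'],s['t'])
```

```text
[262 111  20  19 288] [617. 112.] dryer 59 129
[297 122  20  19 305] [587.  15.] dryer 40 30
[356 124  20  19 300] [ 585. -145.] dryer 57 -129
[255 153  20  20 310] [497. 126.] dryer -62 130
[331 157  20  16 246] [497. -77.] dryer -38 -72
[297 159  18  16 160] [492.  20.] dryer -54 24
[354 167  17  18 177] [ 472. -139.] dryer -56 -136
button z [44.20131738 46.8332265 ]
[ 400.38875659 -399.23493664  259.17413199] 29.05
```

View pics/z14scene.png

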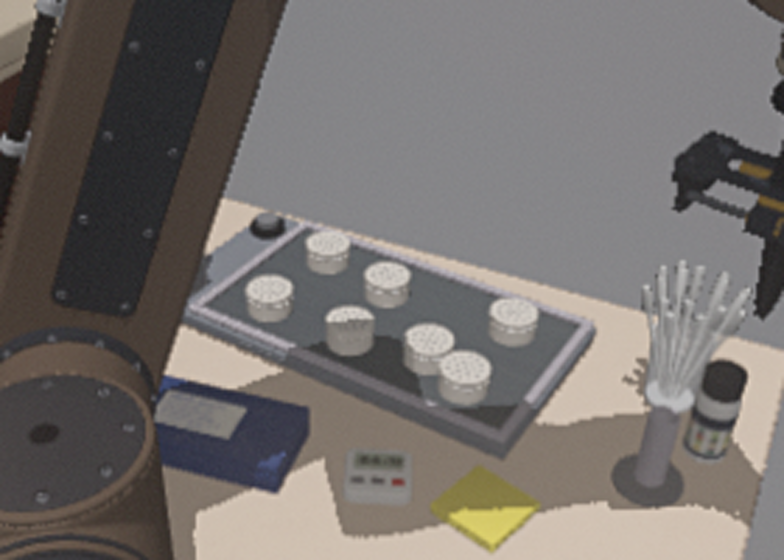

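View pics/z14top.png

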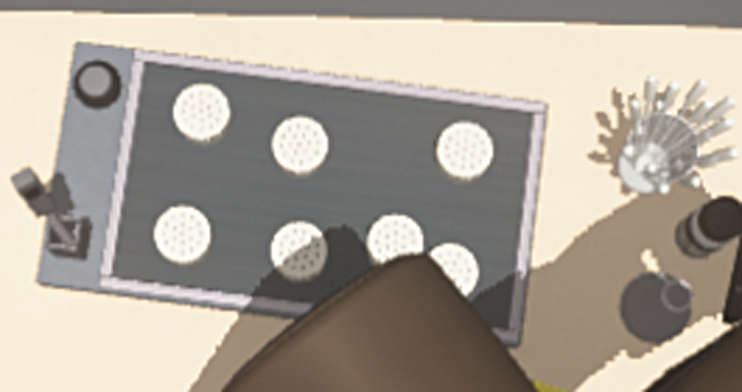

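A nudge moved D next to F (top z14, around (395,240) and (445,270)). I'll clear the view, measure it and move D back.

>>> arm_command --motion '[0.5,-20,-18,0,0,0,8,0.5,-40,-36,0,0,0,16,0.5,-60,-54,0,0,0,24,0.5,-80,-72,0,0,0,32,0.5,-100,-90,0,0,0,40,0.5,-120,-108,0,0,0,48,0.5,-131,-124,0,0,0,56,0.5,-131,-124,0,0,0,64,0.5,-131,-124,0,0,0,72,0.5,-131,-124,0,0,0,80,0.5,-131,-124,0,0,0,88,0.5,-131,-124,0,0,0,96,0.5,-131,-124,0,0,0,104,0.5,-131,-124,0,0,0,104,0.5,-131,-124,0,0,0,104]'

```text
t: 30.55
eef_pos: [250.4, -498.8, 259.7]
tcp_rot: [3.142, -0.0, -0.467]
ft_force: [0.0, -0.4, 0.4]
opening: 0.755
```

Run:
```python
from h import *
for n in('scene','top'):
    p,d=snap(n,n+'15.png')
    q=p[90:290,200:480] if n=='scene' else p[80:220,200:465]; cv2.imwrite('pics/z15%s.png'%n,cv2.resize(q,None,fx=2.8,fy=2.8,interpolation=cv2.INTER_CUBIC)[:,:,::-1])
P=cloud('top',d);m=cans(P,p).astype(np.uint8);n,l,st,c=cv2.connectedComponentsWithStats(m)
for i in range(1,n):
    if st[i,4]>20:
        w=plane('top',[c[i]],55)[0]; dx,dy=w[0]-543.6,w[1]+10.2
        print(st[i],w[:2].round(),'dryer',round(.9934*dx-.115*dy),round(.115*dx+.9934*dy))
s=env.state();print(s['eef_pos'],s['tcp_rot'],s['opening'])
```

```text
[262 111  20  19 292] [617. 111.] dryer 59 129
[297 122  20  19 298] [587.  15.] dryer 40 30
[356 124  20  19 300] [ 585. -145.] dryer 56 -129
[255 154  20  19 307] [497. 126.] dryer -62 130
[331 157  20  19 302] [493. -78.] dryer -43 -74
[297 159  20  20 310] [483.  13.] dryer -63 16
[351 167  20  16 163] [ 475. -136.] dryer -54 -132
[ 250.19407431 -499.07842476  259.70155055] [ 3.14151021e+00 -1.14548194e-04 -4.68881025e-01] 0.7515206778876751
```

View pics/z15top.png

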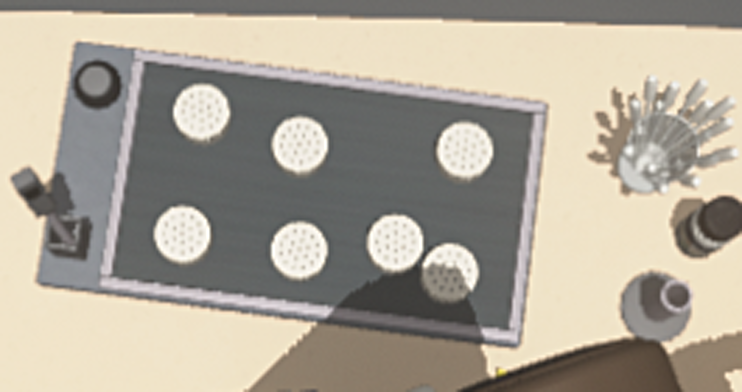

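Run:
```python
from h import *
b=(250.1,-499,260,-26.9)
plan([(.5,493,-78,260,-27),(.5,493,-78,100,-27),(.5,493,-78,36,-27)],base=b)
b=(493,-78,36,-27)
plan([(.5,493,-78,70,-27),(.5,540,-72,70,-27),(.5,540,-72,37,-27)],base=b)
```

```text
[0.5, 26.0, -485.0, -0.0, 0.0, -0.0, 0.1]
[0.5, 26.0, -485.0, 160.0, 0.0, -0.0, 0.1]
[0.5, 26.0, -485.0, 224.0, 0.0, -0.0, 0.1]
[0.5, 0.0, 0.0, -34.0, 0.0, 0.0, 0.0]
[0.5, 39.0, -27.0, -34.0, 0.0, 0.0, 0.0]
[0.5, 39.0, -27.0, -1.0, 0.0, 0.0, 0.0]
```

>>> arm_command --motion '[0.5,2,-40,0,0,0,0,0.5,4,-80,0,0,0,0,0.5,6,-120,0,0,0,0,0.5,8,-160,0,0,0,0,0.5,11,-200,0,0,0,0,0.5,13,-240,0,0,0,0,0.5,15,-280,0,0,0,0,0.5,17,-320,0,0,0,0,0.5,19,-360,0,0,0,0,0.5,21,-400,0,0,0,0,0.5,24,-440,0,0,0,0,0.5,26,-470,0,0,0,0,0.5,26,-485,0,0,0,0,0.5,26,-485,30,0,0,0,0.5,26,-485,70,0,0,0,0.5,26,-485,110,0,0,0,0.5,26,-485,140,0,0,0,0.5,26,-485,140,0,0,0,0.5,26,-485,140,0,0,0]'

```text
t: 32.55
eef_pos: [493.9, -79.9, 120.2]
tcp_rot: [3.141, 0.0, -0.472]
ft_force: [0.2, -0.7, 0.2]
opening: 0.749
```

>>> arm_command --motion '[0.5,0,0,40,0,0,0,0.5,0,0,70,0,0,0,0.5,0,0,84,0,0,0,0.5,0,0,84,0,0,0,0.5,0,0,84,0,0,0,-1,0,0,84,0,0,0,-1,0,0,84,0,0,0,-1,0,0,84,0,0,0,-1,0,0,84,0,0,0,-1,0,0,84,0,0,0,-1,0,0,60,0,0,0,-1,0,0,50,0,0,0,-1,0,0,50,0,0,0]'

```text
t: 33.85
eef_pos: [494.5, -79.7, 70.9]
tcp_rot: [-3.141, -0.003, -0.473]
ft_force: [-0.5, 0.6, -1.0]
opening: 0.563
```

Grasped. Now I place it and retreat.

>>> arm_command --motion '[-1,20,-14,0,0,0,0,-1,39,-27,0,0,0,0,-1,39,-27,0,0,0,0,-1,39,-27,0,0,0,0,-1,39,-27,20,0,0,0,-1,39,-27,34,0,0,0,-1,39,-27,34,0,0,0,-1,39,-27,34,0,0,0,0.5,39,-27,34,0,0,0,0.5,39,-27,34,0,0,0,0.5,39,-27,34,0,0,0,0.5,39,-27,0,0,0,0,0.5,39,-27,-45,0,0,0,0.5,39,-27,-95,0,0,0,0.5,39,-27,-145,0,0,0,0.5,39,-27,-190,0,0,0,0.5,39,-27,-190,0,0,0]'

```text
t: 35.55
eef_pos: [542.5, -73.5, 265.7]
tcp_rot: [-3.139, -0.01, -0.473]
ft_force: [0.6, -0.4, -0.7]
opening: 0.753
```

Run:
```python
from h import *
print(env.state()['eef_pos'])
plan([(.5,250,-500,260,-27)],base=(540,-73,260,-27))
```

```text
[542.50848949 -73.51103237 265.73419183]
[0.5, -65.0, 512.0, 0.0, 0.0, 0.0, 0.0]
```

>>> arm_command --motion '[0.5,-5,40,0,0,0,0,0.5,-10,80,0,0,0,0,0.5,-15,120,0,0,0,0,0.5,-20,160,0,0,0,0,0.5,-26,200,0,0,0,0,0.5,-31,240,0,0,0,0,0.5,-36,280,0,0,0,0,0.5,-41,320,0,0,0,0,0.5,-46,360,0,0,0,0,0.5,-52,400,0,0,0,0,0.5,-57,440,0,0,0,0,0.5,-62,480,0,0,0,0,0.5,-67,520,0,0,0,0,0.5,-72,555,0,0,0,0,0.5,-75,585,0,0,0,0,0.5,-77,597,0,0,0,0,0.5,-77,597,0,0,0,0,0.5,-77,597,0,0,0,0,0.5,-77,597,0,0,0,0]'

```text
t: 37.45
eef_pos: [201.3, -568.6, 259.8]
tcp_rot: [-3.141, -0.0, -0.472]
ft_force: [1.6, -0.2, -0.4]
opening: 0.752
```

Run:
```python
from h import *
from scipy.spatial.distance import pdist
for n in('scene','top'):
    p,d=snap(n,n+'16.png')
    q=p[90:290,200:480] if n=='scene' else p[80:220,200:465]; cv2.imwrite('pics/z16%s.png'%n,cv2.resize(q,None,fx=2.8,fy=2.8,interpolation=cv2.INTER_CUBIC)[:,:,::-1])
P=cloud('top',d);m=cans(P,p).astype(np.uint8);n,l,st,c=cv2.connectedComponentsWithStats(m)
L=[]
for i in range(1,n):
    if st[i,4]>20:
        w=plane('top',[c[i]],55)[0]; L.append(w[:2]);dx,dy=w[0]-543.6,w[1]+10.2
        print(st[i],w[:2].round(),np.median(P[l==i][:,2]).round(),'dryer',round(.9934*dx-.115*dy),round(.115*dx+.9934*dy))
print(np.sort(pdist(np.array(L)))[:4])
X,Y,Z=np.moveaxis(P,2,0); m=(abs(X-648)<10)&(abs(Y-217)<10);print('button z',np.nanpercentile(Z[m],[50,80]))
for l in('specimen','strips'): print(l,[(round(x['confidence'],2),P[int(x['location'][1]),int(x['location'][0])].round(),np.round(x['location'])) for x in env.spot_point('top',l)])
s=env.state();print(s['eef_pos'],s['ft_force'],s['t'])
```

```text
[262 111  20  19 289] [617. 111.] 53.0 dryer 59 129
[297 122  20  20 302] [587.  15.] 53.0 dryer 40 30
[356 124  20  20 299] [ 585. -145.] 53.0 dryer 56 -129
[330 139  19  20 302] [539. -73.] 53.0 dryer 3 -63
[255 154  20  20 304] [496. 126.] 53.0 dryer -63 130
[297 159  20  20 309] [483.  13.] 53.0 dryer -63 16
[351 167  20  19 282] [ 468. -131.] 53.0 dryer -62 -129
[ 84.88344077  92.32151074  99.92999702 100.95091537]
button z [44.38404015 46.9981849 ]
specimen [(0.94, array([535., 344.,  63.]), array([184., 147.]))]
strips [(0.72, array([ 508., -363.,  107.]), array([451., 160.]))]
[ 201.03557828 -569.14836192  259.91255677] [0.06083266 0.02359535 0.91632451] 37.65
```

View pics/z16top.png

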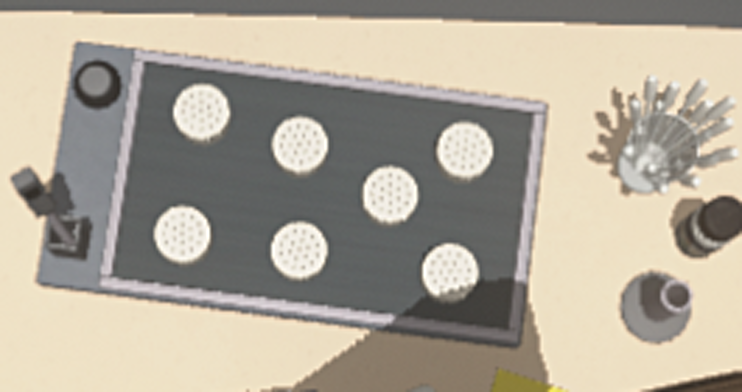

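View pics/z16scene.png

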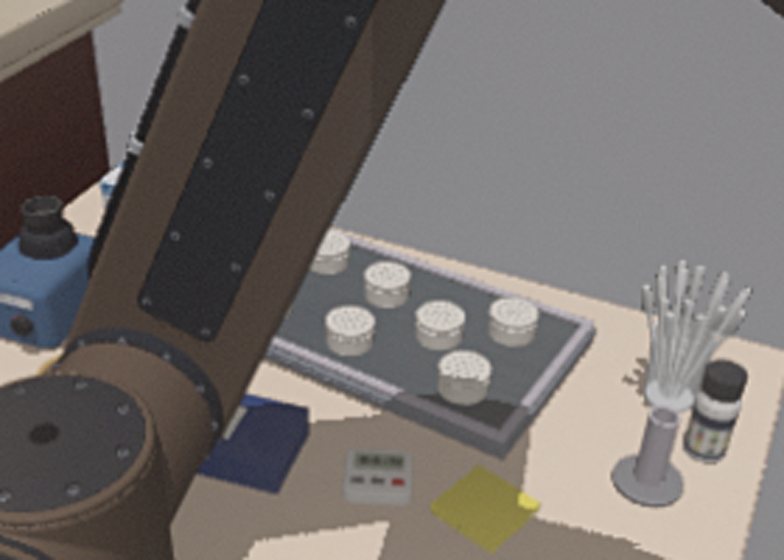

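```bash
python3 -c "
from h import *
print(env.job_done())"
```

```text
the job is handed in; nothing more can be done
None
```

I finished the spreading, logger and button steps and handed the job in at about t = 38 s. No verdict is reported back.

- **Canisters:** I counted seven. I moved four out to the corners and left three in the middle. One middle canister was later knocked to about 60 mm from a corner one, so I put it back after the button press. The last top picture shows all seven in one layer. The closest two centres are 85 mm apart and each corner canister is about 129 mm (y) from the middle.
- **Logger:** It stands in the pocket, leaning about 0.13 rad. Its top is at roughly 190–195 mm, which fits the stem resting on the pocket floor.
- **Button:** I pressed it about 5–6 mm to a hard stop, with the wrist force reaching 17 N, and released it. Its top reads the same height as before. I had no direct reading of its travel.
- **Bystanders:** The specimen cup and the strip bottle are where they stood at the start, within the measuring error. The arm ended well clear of everything.
- **Disagreements:** The two cameras differed by about 3–5 mm around the stand and pocket. I went with the top camera, adjusting slightly at the pocket from the scene camera, and the grasp and insertion worked without contact force. The point detectors sometimes confused things with low confidence, such as `logger_tip` and `logger_head`, so I used depth and colour there instead.

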